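Cover the prepared gel trays and start the timer

TASK

Park the aluminium block from the pile of amber plates on the cork mat, then lay one plate from the pile, flat and square, over each casting tray that has a comb in it, leaving the empty trays open and the spare plates piled on the rubber mat. Once those trays are covered, lay the block back lengthwise on the middle of the plates left on the rubber mat, and last press the timer's white start button fully down. Do not shove the trays about or disturb the bottle and the beaker.

Things in the scene. Friction and masses are not known exactly. Their poses are not given: they have to be found in the camera images.
- tray_1: white open gel casting tray, loose, 104 (x) x 60 (y) mm outside, 25 mm high, walls and floor 5 mm; origin at the centre of its underside, z up. Stands on the bench; has a comb in it or is empty
- tray_2: white open gel casting tray, loose, 104 (x) x 60 (y) mm outside, 25 mm high, walls and floor 5 mm; origin at the centre of its underside, z up. Stands on the bench; has a comb in it or is empty
- tray_3: white open gel casting tray, loose, 104 (x) x 60 (y) mm outside, 25 mm high, walls and floor 5 mm; origin at the centre of its underside, z up. Stands on the bench; has a comb in it or is empty
- tray_4: white open gel casting tray, loose, 104 (x) x 60 (y) mm outside, 25 mm high, walls and floor 5 mm; origin at the centre of its underside, z up. Stands on the bench; has a comb in it or is empty
- tray_5: white open gel casting tray, loose, 104 (x) x 60 (y) mm outside, 25 mm high, walls and floor 5 mm; origin at the centre of its underside, z up. Stands on the bench; has a comb in it or is empty
- comb_1: black gel comb, 90 (x) x 46 (y) x 6 mm, lying flat on the floor of tray_1, nearly filling it, long way along the tray's x; origin over its centre, 20 mm above its underside, so at the middle of the tray's mouth, level with the rim (within 3 mm), z up. Absent (None from the start) if that tray is empty
- comb_2: black gel comb, 90 (x) x 46 (y) x 6 mm, lying flat on the floor of tray_2, nearly filling it, long way along the tray's x; origin over its centre, 20 mm above its underside, so at the middle of the tray's mouth, level with the rim (within 3 mm), z up. Absent (None from the start) if that tray is empty
- comb_3: black gel comb, 90 (x) x 46 (y) x 6 mm, lying flat on the floor of tray_3, nearly filling it, long way along the tray's x; origin over its centre, 20 mm above its underside, so at the middle of the tray's mouth, level with the rim (within 3 mm), z up. Absent (None from the start) if that tray is empty
- comb_4: black gel comb, 90 (x) x 46 (y) x 6 mm, lying flat on the floor of tray_4, nearly filling it, long way along the tray's x; origin over its centre, 20 mm above its underside, so at the middle of the tray's mouth, level with the rim (within 3 mm), z up. Absent (None from the start) if that tray is empty
- comb_5: black gel comb, 90 (x) x 46 (y) x 6 mm, lying flat on the floor of tray_5, nearly filling it, long way along the tray's x; origin over its centre, 20 mm above its underside, so at the middle of the tray's mouth, level with the rim (within 3 mm), z up. Absent (None from the start) if that tray is empty
- plate_1: see-through amber acrylic cover plate, 110 (x) x 64 (y) x 8 mm, 67 g; origin at the centre of its underside, z up. At the start the five plates lie in one pile on the rubber mat, plate_1 lowest and plate_5 on top, long sides nearly in line, a few mm askew. Can be gripped across its 64 mm width by the fingertips
- plate_2: see-through amber acrylic cover plate, 110 (x) x 64 (y) x 8 mm, 67 g; origin at the centre of its underside, z up. At the start the five plates lie in one pile on the rubber mat, plate_1 lowest and plate_5 on top, long sides nearly in line, a few mm askew. Can be gripped across its 64 mm width by the fingertips
- plate_3: see-through amber acrylic cover plate, 110 (x) x 64 (y) x 8 mm, 67 g; origin at the centre of its underside, z up. At the start the five plates lie in one pile on the rubber mat, plate_1 lowest and plate_5 on top, long sides nearly in line, a few mm askew. Can be gripped across its 64 mm width by the fingertips
- plate_4: see-through amber acrylic cover plate, 110 (x) x 64 (y) x 8 mm, 67 g; origin at the centre of its underside, z up. At the start the five plates lie in one pile on the rubber mat, plate_1 lowest and plate_5 on top, long sides nearly in line, a few mm askew. Can be gripped across its 64 mm width by the fingertips
- plate_5: see-through amber acrylic cover plate, 110 (x) x 64 (y) x 8 mm, 67 g; origin at the centre of its underside, z up. At the start the five plates lie in one pile on the rubber mat, plate_1 lowest and plate_5 on top, long sides nearly in line, a few mm askew. Can be gripped across its 64 mm width by the fingertips
- block: bare aluminium block, 66 (x) x 40 (y) x 40 (z) mm, 0.35 kg (some more or less), lying on top of the pile of plates at the start; origin at the centre of its underside (as it lies at the start), x along its length. Any of its four long faces may be down
- block_center (a point): the middle of the aluminium block, 20 mm from each long face
- stack_mat: black rubber mat, fixed, 130 (x) x 84 (y) x 3 mm, that the pile of plates lies on; origin at the centre of its underside, its top 3 mm higher
- park_mat: cork mat, fixed, 120 (x) x 90 (y) x 3 mm, empty at the start, where the block is parked; origin at the centre of its underside, its top 3 mm higher
- timer: grey bench timer, fixed, 90 (x) x 120 (y) x 34 mm, a black display on top at its +x side and the button near its -x side, whose top is 22 mm above the case; origin at the centre of its underside
- start_button (a joint): travel of the timer's start button in m: 0 up, 0.006 fully pressed; springs back by itself, about 5 N fully down
- start_button_top (a point): centre of the top of the timer's white round start button, 28 mm across, pressed straight down
- bottle: closed glass bottle, 66 mm across, 120 mm tall, a bystander; origin at the centre of its underside
- beaker: glass beaker, 70 mm across, 85 mm tall, a bystander; origin at the centre of its underside

How it is judged:
By the outcome, as a careful person would: the job done as asked, in the order asked, and still so for the second after the job is handed in, with the robot touching nothing.
Of comb_1, comb_2, comb_3, comb_4, comb_5 only 3 to 4 are there at a start; the rules pass over those that are not, and their reading is None.
At some moment in a run one of block may be knocked a few centimetres aside while the robot is not near it.
Once in a run the grip may slacken for a moment while it holds something.
It also fails if it takes over 210 s, if anything falls off the work surface, if the arm or the gripper's body presses on something with over 40 N, if the wrist force passes 120 N, or if a joint passes its speed limit or range.

ROBOT

A 6-joint arm with a two-finger parallel gripper is mounted at the origin on the work surface. World frame = base frame: x ahead of the robot, y to its left, z up, the work surface at z = 0. Lengths are in mm, angles in degrees, forces in N, time in s.
With the tool pointing down it reaches from about 300 to 850 mm from the base axis. Payload 4.2 kg.
Tool frame: the origin (TCP) lies on the centre line of the jaws, within the pads' length; the fingertips stand 14 mm ahead of it and the grasp point (between the pads) lies 5 mm behind it; z points along the fingers, y is the line along which they close (so a half turn about z gives the same grasp; the last joint's range is limited). The gripper opens to 91 mm and grips with 3 to 60 N. Pads are 32 mm wide; open, the fingers measure 118 mm over their backs; the gripper's body (76 mm by 178 mm) begins 60 mm behind the grasp point.
Start: joints at [64.4, 18.312, 89.639, -0, 72.044, -1.146], TCP at [238.031, 523.434, 227.976] pointing down, gripper open.
Joint ranges: [-177.97, 177.97], [-48.28, 115.42], [12.27, 149.76], [-77.06, 257.06], [2.81, 150.46], [-146.56, 146.56]. Speed limits (degrees/s): [147.25, 147.25, 180, 180, 180, 180].

INTERFACE

Orientations are given as [roll, pitch, yaw] about the fixed x, y, z axes, in that order (R = Rz(yaw) Ry(pitch) Rx(roll)).
In Python, from workcell import * gives the robot as it stands. The module is installed in compiled form; this text tells all that it offers.
- The arm moves only by the shell command python3 -m crank 'ROWS' [FORCE]. ROWS is JSON, a list of rows, each an object of numbers: "grip": the finger opening in m, from 0 to 0.0912; "x", "y", "z": the shift along the tool's x, y, z in m; "yaw": the turn about the tool's z in rad. In form: [{"grip": .., "x": .., "y": .., "z": .., "yaw": ..}, ...]. A call has exactly 5 rows; each row is the pose to reach, as a shift and turn from the pose commanded when the call began, along the tool's axes at that moment; what a row does not reach only later rows make up. A row lasts 1/12 s, in which the tool goes at most 41.7 mm and 7.16 degrees, less where a joint would pass 70% of its speed; a pose out of reach is approached as far as the arm can. A call with a gripper value outside its range is refused whole. The fingers move at their own pace and stop on an object; FORCE is the grip in N (left out, the last holds). Time passes only in rows, so rows that repeat a pose let the fingers close, or fill a call up. It gives the time, the measured TCP pose, the force, the opening and the grip force at its end, in the units of the state.
- state(): the state, without advancing time (a new reading comes with each control period).
- grab_frame(name): name is "side" or "top"; returns the picture (384x512x3 uint8, red, green, blue); there is no depth.
- camera_model(name): a dict with "intrinsics" (3x3 intrinsics, pixels), "distortion" ([k1, k2, p1, p2, k3] as OpenCV has them; the pictures are not rectified), "R" (3x3) and "t" (3): a world point X has camera coordinates R X + t. Camera axes: x right, y down, z forward; pixel columns grow to the right and rows downward; lengths in mm; the calibration is good to about 2 mm. A picture is of the moment at which its call begins. camera_model takes no time and is no camera call.
- job_done(): hands the job in; it is judged then, once.
The state is a dict: "time_s": time; "qpos": joint angles; "qvel": joint speeds; "effort": joint torques, N m; "ee_pos": TCP position; "ee_rot": TCP orientation; "force": force on the tool from outside, world axes, zero at the start; "torque": the same for the moment, N m; "gripper_width": finger opening in mm; "gripper_force": force on a finger pad.
Only numpy, scipy, OpenCV 4.12 (cv2) and the standard library are available. Lean on these libraries where they do the work, as an engineer would, in place of code of your own. Each camera call takes 0.05 s, during which the arm holds its last target. There are 200 camera calls.

## Working session

There is one attempt and no reset: what is moved stays moved. The work goes in short steps, Python scripts to look and compute and a shell command to move; the robot and the scene stay as the last step left them, time stands still between calls to the robot, and variables do not carry over. Pictures are saved under pics/ and viewed, at most 14 in all, crops included, and the job is handed in when it is done.

```bash
mkdir -p pics; python3 - <<'E'
from workcell import *
import cv2
for n in("top","side"):
    f=grab_frame(n); cv2.imwrite(f"pics/{n}0.png",cv2.resize(f[:,:,::-1],(800,600)))
    cv2.imwrite(f"raw_{n}0.png",f[:,:,::-1])
    c=camera_model(n); print(n,c)
print(state())
E
```

```text
top {'intrinsics': array([[401.9296793 ,   0.        , 252.44105653],
       [  0.        , 401.9296793 , 194.78817207],
       [  0.        ,   0.        ,   1.        ]]), 'distortion': array([-0.00326491,  0.        ,  0.        ,  0.        ,  0.        ]), 'R': array([[-0.0019291 , -0.99967612,  0.02537567],
       [-0.98912334, -0.00182465, -0.14707717],
       [ 0.14707583, -0.02538339, -0.98879947]]), 't': array([5.69163252e-02, 5.96506178e+02, 9.12587559e+02])}
side {'intrinsics': array([[410.47247413,   0.        , 255.22637458],
       [  0.        , 410.47247413, 188.31604262],
       [  0.        ,   0.        ,   1.        ]]), 'distortion': array([-0.02721479,  0.        ,  0.        ,  0.        ,  0.        ]), 'R': array([[ 0.80076182, -0.5985499 ,  0.02277125],
       [-0.38276657, -0.54058064, -0.74917443],
       [ 0.46072798,  0.59119421, -0.66198122]]), 't': array([-473.72026421,  279.33476768,  797.60657832])}
{'time_s': 0.1, 'qpos': array([ 6.44009277e+01,  1.83480966e+01,  8.97002481e+01, -6.41902874e-05,
        7.20433903e+01, -1.14642777e+00]), 'qvel': array([ 0.03864551, -0.03346149, -0.11094876, -0.05497853, -0.04034004,
        0.02686272]), 'effort': array([ 4.54201172e-04, -4.13334846e+01, -2.32507753e+01,  7.27527891e-02,
        4.21322859e-02, -9.36178708e-05]), 'ee_pos': array([237.83310383, 523.03180161, 227.19750697]), 'ee_rot': array([-1.79908282e+02, -1.77437831e-03,  1.55547374e+02]), 'force': array([0.38325611, 0.17238328, 0.52489758]), 'torque': array([-0.00944146, -0.02561967,  0.00012523]), 'gripper_force': 0.0, 'gripper_width': 90.94114577495361}
```

View pics/top0.png

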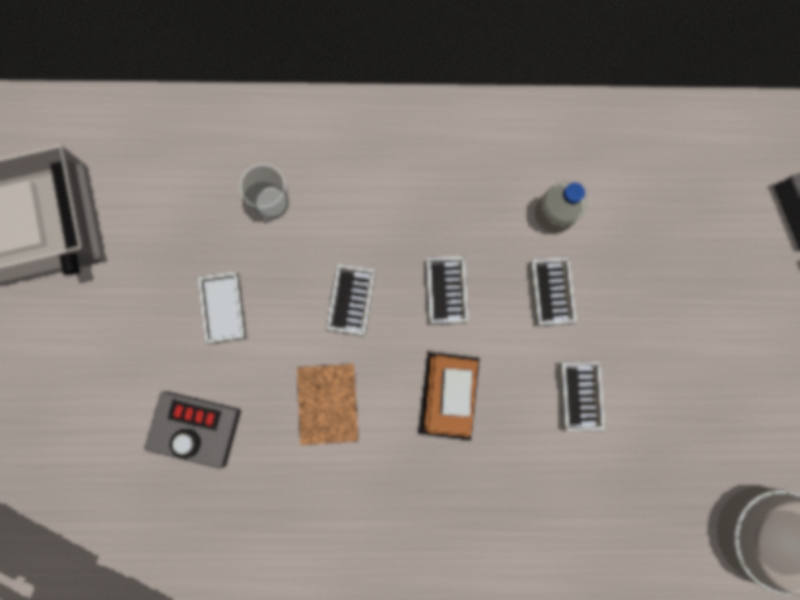

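View pics/side0.png

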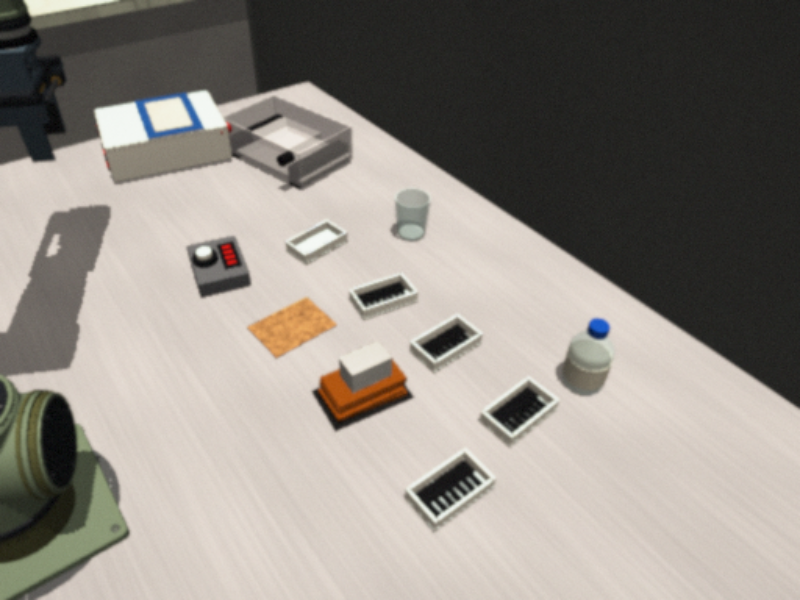

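The top view shows combs in the trays at about (350,300), (446,290), (553,292) and (582,396). The tray at (222,308) is empty. The pile and block are at (450,395), the cork mat at (328,403), and the button at (184,444). The side view agrees with this.

```bash
cat >h.py <<'E'
import numpy as np,cv2
from workcell import *
def ray(n,uv):
    c=camera_model(n); R=c["R"];t=c["t"]
    p=cv2.undistortPoints(np.float64(uv).reshape(-1,1,2),c["intrinsics"],c["distortion"]).reshape(-1,2)
    return -R.T@t,(np.c_[p,np.ones(len(p))])@R
def plane(n,uv,z):
    o,d=ray(n,uv); return o+d*((z-o[2])/d[:,2])[:,None]
def tri(uv1,uv2):
    o1,d1=ray("top",[uv1]);o2,d2=ray("side",[uv2]);d1,d2=d1[0],d2[0]
    s=np.linalg.lstsq(np.c_[d1,-d2],o2-o1,rcond=None)[0]
    a,b=o1+s[0]*d1,o2+s[1]*d2; return (a+b)/2,np.linalg.norm(a-b)
def rect(n,cnt,z):
    "min area rectangle of a contour cast on height z: centre, long, short, yaw of long side"
    P=plane(n,cnt.reshape(-1,2),z)[:,:2].astype(np.float32)
    (c,(w,h),a)=cv2.minAreaRect(P)
    if w<h:w,h,a=h,w,a+90
    return np.round([*c,w,h,(a+90)%180-90],1)
E
python3 - <<'E'
from h import *
for n in("top","side"):
    f=cv2.imread(f"raw_{n}0.png");b=cv2.GaussianBlur(f,(61,61),0).astype(int)
    hsv=cv2.cvtColor(f,cv2.COLOR_BGR2HSV);print(n)
    pts={"top":{"bench":(250,150),"trayrim":(273,190),"empty":(142,197),"comb":(283,185),"plate":(280,270),"block":(293,250),"cork":(210,258),"mat":(271,252),"btn":(117,284)},
     "side":{"bench":(200,300),"rim":(268,215),"empty":(203,155),"comb":(285,219),"block":(234,234),"blockside":(225,245),"plate":(220,258),"btn":(131,162)}}[n]
    for k,(u,v) in pts.items(): print(k,f[v,u],hsv[v,u])
f=cv2.imread("raw_top0.png")[160:300,90:400];cv2.imwrite("pics/c1.png",cv2.resize(f,None,fx=2.58,fy=2.58,interpolation=2))
f=cv2.imread("raw_side0.png")[130:340,170:365];cv2.imwrite("pics/c2.png",cv2.resize(f,None,fx=2.8,fy=2.8,interpolation=2))
E
```

```text
top
bench [149 155 165] [ 11  25 165]
trayrim [ 96 100 105] [ 13  22 105]
empty [203 200 196] [103   9 203]
comb [43 44 46] [10 17 46]
plate [ 66 109 168] [ 13 155 168]
block [197 201 198] [ 53   5 201]
cork [ 83 121 169] [ 13 130 169]
mat [37 40 42] [18 30 42]
btn [204 200 196] [105  10 204]
side
bench [196 206 213] [ 18  20 213]
rim [227 233 232] [ 35   7 233]
empty [245 248 245] [ 60   3 248]
comb [16 14 18] [165  57  18]
block [216 228 233] [ 21  19 233]
blockside [81 88 91] [21 28 91]
plate [ 20  79 164] [ 12 224 164]
btn [239 243 240] [ 53   4 243]
```

View pics/c1.png

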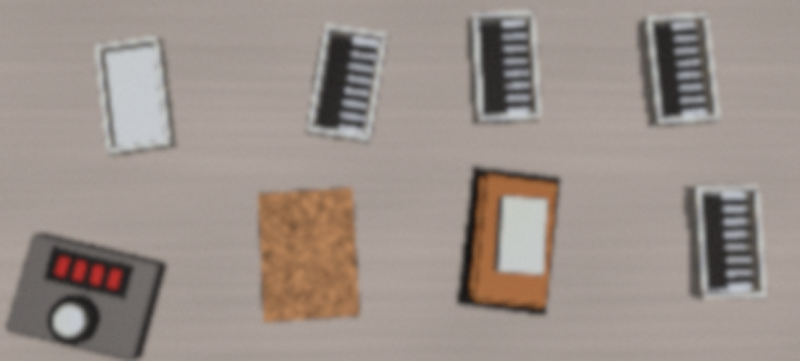

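View pics/c2.png

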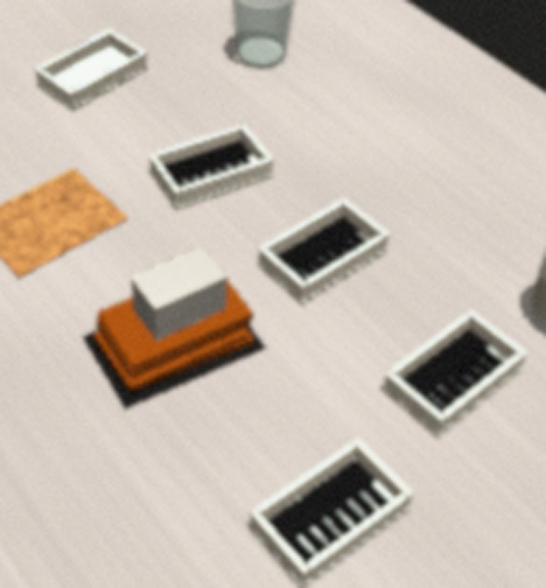

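The enlarged crops confirm four combed trays and one empty one. The block lies off-centre on the pile. Next I'll measure rectangles in both views.

```bash
cat >>h.py <<'E'
def blobs(n,m,amin=60):
    m=cv2.morphologyEx(m.astype(np.uint8)*255,cv2.MORPH_CLOSE,np.ones((3,3)))
    cs,_=cv2.findContours(m,cv2.RETR_EXTERNAL,cv2.CHAIN_APPROX_NONE)
    return [c for c in cs if cv2.contourArea(c)>amin]
def mid(c):
    return np.mean(cv2.boxPoints(cv2.minAreaRect(c)),0)
E
cat >m.py <<'E'
from h import *
import sys
def bgr(n,new):
    return grab_frame(n)[:,:,::-1].copy() if new else cv2.imread(f"raw_{n}0.png")
def measure(new=True):
    out={}
    for n in("top","side"):
        f=bgr(n,new); h=cv2.cvtColor(f,cv2.COLOR_BGR2HSV).astype(int);H,S,V=h[...,0],h[...,1],h[...,2]
        L=[]
        for nm,m in [("white",(S<15)&(V>(165 if n=="top" else 215))),("orange",(S>90)&(H<25)&(V>60))]:
            for c in blobs(n,m):
                r25=rect(n,c,25); 
                if 250<r25[0]<700 and abs(r25[1])<420: L.append((nm,np.round(mid(c),1),cv2.contourArea(c),r25,rect(n,c,83 if nm=="white" else 43)))
        out[n]=L
    return out
if __name__=="__main__":
    for n,L in measure(len(sys.argv)>1).items():
        print(n)
        for l in L: print(*l)
E
python3 m.py; python3 -c "
from h import *
for n in('top','side'):
  c=camera_model(n);print(-c['R'].T@c['t'])"
```

```text
top
white [116. 284.] 78.5 [388.4 318.3  23.1  23.1 -87.4] [392.5 300.6  21.7  21.7 -87.4]
white [292.1 250.9] 396.5 [464.4 -94.8  64.4  38.9  -4.5] [463.9 -87.7  60.5  36.5  -4.5]
white [373.2 253.5] 109.0 [ 4.580e+02 -2.894e+02  1.022e+02  5.990e+01  2.000e-01] [ 4.579e+02 -2.705e+02  9.610e+01  5.630e+01  2.000e-01]
white [140.6 196. ] 988.0 [596.2 269.3 102.9  60.    8.9] [587.7 254.6  96.7  56.4   8.9]
white [225.6 191.2] 110.0 [608.6  64.8 105.8  58.4  -4.1] [599.4  62.4  99.4  54.9  -4.1]
orange [123.5 265.3] 205.5 [431.2 302.6  63.4  22.6  76.7] [431.7 297.4  62.2  22.2  76.7]
orange [208.9 258.4] 1693.5 [447.7 102.5 115.1  85.6   3.7] [447.8 101.  112.9  84.    3.7]
orange [288.  253.2] 1481.5 [459.6 -84.9 120.8  74.   -6.8] [459.6 -82.9 118.5  72.6  -6.8]
side
white [288.1 308.6] 1301.0 [ 458.2 -288.2  103.8   60.7    1. ] [ 431.  -313.5   95.5   55.9    1. ]
white [332.8 258.7] 120.0 [ 621.9 -249.8  104.5   60.8    3.9] [ 581.5 -278.2   96.1   55.9    3.9]
white [285.2 215.3] 68.0 [623.1 -82.1 104.5  60.9   2.8] [ 582.6 -124.    96.1   56.     2.8]
white [201.8 154.6] 168.0 [585.  251.5  80.8  34.5   6.9] [547.6 182.9  74.3  31.7   6.9]
orange [231.5 246.8] 995.5 [458.6 -88.  127.4  89.5  -9.5] [ 450.1 -100.8  124.2   87.3   -9.5]
orange [186.4 208.3] 1042.5 [436.3  80.5 114.5  85.4   3.5] [428.4  63.5 111.7  83.3   3.5]
orange [145.9 162.2] 79.5 [435.2 311.6  65.8  20.4  75. ] [427.3 288.8  64.2  19.9  75. ]
[455.79871505  24.30988269 990.09708501]
[ 118.77744558 -604.08263782  748.05824643]
```

```bash
python3 - <<'E'
from h import *
for n in("top","side"):
    f=cv2.imread(f"raw_{n}0.png"); h=cv2.cvtColor(f,cv2.COLOR_BGR2HSV).astype(int);H,S,V=h[...,0],h[...,1],h[...,2]
    print(n)
    for s in (11,13,15,17,19):
      for v in ((155,165,175) if n=="top" else (212,220,226)):
        for c in blobs(n,(S<s)&(V>v),30):
            r=rect(n,c,25)
            if 98<r[2]<109 and 56<r[3]<65: print("tray",s,v,r,np.round(mid(c),1))
    # block top: bright in its neighbourhood
    if n=="top": R=(slice(225,280),slice(275,310))
    else: R=(slice(215,252),slice(212,256))
    m=np.zeros(V.shape,bool)
    m[R]=((S<60)&(V>(150 if n=="top" else 160)))[R]
    for c in blobs(n,m,100): print("block",rect(n,c,83),rect(n,c,75),np.round(mid(c),1)) ; B=mid(c) if cv2.contourArea(c)>200 else B
    if n=="top":BT=B
    # plate pile: bright orange=upper face
    m=np.zeros(V.shape,bool);R=(slice(215,290),slice(262,312)) if n=="top" else (slice(225,280),slice(195,265))
    for v in (90,120,150,165):
        m[R]=((S>80)&(V>v))[R]
        for c in blobs(n,m,100): print("pile",v,rect(n,cv2.convexHull(c),43),np.round(mid(c),1))
print(tri(BT,B))
E
```

```text
top
tray 11 155 [595.9 268.6 102.9  58.7   8.9] [140.8 196.1]
tray 11 155 [608.5  67.7 102.9  60.5  -9.1] [224.3 191.1]
tray 11 155 [ 621.9 -251.3  104.6   57.9    5.1] [354.7 185.9]
tray 11 155 [623.8 -82.4 104.8  58.1   2.5] [286.  185.1]
tray 11 165 [596.1 268.7 102.5  58.6   8.7] [140.8 196. ]
tray 11 165 [6.077e+02 6.270e+01 1.057e+02 5.610e+01 2.000e-01] [226.5 191.5]
tray 13 155 [ 458.1 -289.6  103.2   58.6    1.1] [373.2 253.5]
tray 13 155 [595.7 268.9 103.4  59.7   9.2] [140.7 196.4]
tray 13 155 [608.5  67.6 102.9  61.2  -9.1] [224.3 191.1]
tray 13 155 [ 621.8 -251.3  104.8   57.9    5.1] [354.7 186. ]
tray 13 155 [623.9 -83.2 104.8  59.8   2.3] [286.3 185.1]
tray 13 165 [596.1 268.9 102.6  59.3   8.7] [140.7 196. ]
tray 13 165 [608.3  67.8 102.4  58.4  -8.1] [224.5 191.3]
tray 15 155 [ 4.592e+02 -2.893e+02  1.046e+02  6.000e+01  2.000e-01] [373.1 253.1]
tray 15 155 [596.3 269.3 105.1  60.2   8.7] [140.6 196.3]
tray 15 155 [608.7  67.8 103.2  61.6  -9.1] [224.2 191. ]
tray 15 155 [ 622.  -252.4  105.    59.7    5.5] [354.6 186. ]
tray 15 155 [624.3 -83.4 105.7  60.2   2.6] [
[... 3402 characters left out ...]
0.6]
tray 17 226 [ 458.4 -286.8  103.5   59.5    1.3] [287.9 308. ]
tray 17 226 [ 621.9 -249.3  103.1   60.7    4.2] [332.6 258.5]
tray 19 220 [624.1 -79.6 105.6  61.1   0.9] [284.4 209.8]
tray 19 226 [ 459.3 -286.8  105.2   59.5    1.3] [287.8 307.9]
tray 19 226 [ 622.5 -249.2  104.1   60.8    4.2] [332.6 258.5]
block [465.4 -84.5  97.8  72.4 -35.5] [469.6 -78.3  99.   73.3 -35.5] [233.5 227. ]
pile 90 [451.3 -99.3 123.4  84.5  -8.7] [231.6 246.1]
pile 120 [452.2 -98.9 121.9  82.9  -9.3] [232.  245.7]
pile 150 [458.3 -88.4 110.5  63.2  -6.3] [231.9 241.2]
pile 165 [459.1 -87.5 109.5  61.   -6.5] [232.1 241.2]
(array([459.20018751, -98.74743589,  98.44307353]), np.float64(4.484651812238455))
```

Both views agree:

| Item | x, y (mm) | Yaw (deg) |
|---|---|---|
| Combed tray A | 458.5, -289 | 1 |
| Combed tray B | 622, -250.5 | 4.3 |
| Combed tray C | 623.4, -82.5 | 2.6 |
| Combed tray D | 607.8, 68 | -9.7 |
| Top plate (z=43) | 459, -88 | -6.3 |

Next I'll check the block's height and work out the first move.

```bash
cat >go.py <<'E'
import sys,numpy as np
from workcell import *
from scipy.spatial.transform import Rotation as Ro
def show(tgt):
    s=state();R=Ro.from_euler("xyz",s["ee_rot"],degrees=True).as_matrix()
    yaw=s["ee_rot"][2];p=np.array(tgt[:3]);d=R.T@(p-s["ee_pos"])
    dy=-((tgt[3]-yaw+90)%180-90)
    print("t %.1f"%s["time_s"],"at",np.round(s["ee_pos"],1),"rot",np.round(s["ee_rot"],1),"q6 %.0f"%s["qpos"][5],"w %.1f"%s["gripper_width"],"f",np.round(s["force"],1),"gf %.1f"%s["gripper_force"])
    print("  to",tgt,"shift",np.round(d/1000,4),"yaw %.3f (%.0f deg) q6-> %.0f"%(np.radians(dy),dy,s["qpos"][5]+dy))
if __name__=="__main__":
    for a in sys.argv[1:]: show([float(v) for v in a.split(",")])
E
python3 - <<'E'
from h import *
for n in("top","side"):
    f=cv2.imread(f"raw_{n}0.png"); h=cv2.cvtColor(f,cv2.COLOR_BGR2HSV).astype(int);H,S,V=h[...,0],h[...,1],h[...,2]
    for c in blobs(n,(S>80)&(H<25)&(V>100),800):print(n,"cork",rect(n,c,3))
    m=np.zeros(V.shape,bool);R=(slice(225,280),slice(275,310)) if n=="top" else (slice(220,250),slice(212,256))
    m[R]=((S<45)&(V>175))[R]
    m=cv2.morphologyEx(m.astype(np.uint8),cv2.MORPH_OPEN,np.ones((5,5)))
    c=max(blobs(n,m,30),key=cv2.contourArea);print("block",rect(n,c,83),mid(c))
    if n=="top":B=mid(c)
    else:print(tri(B,mid(c)))
    t=plane("top",[[184.*.64,444*.64]],56) if n=="top" else plane("side",[[204*.64,252*.64]],56);print("button",t)
print(tri((184*.64,444*.64),(204*.64,252*.64)))
E
python3 go.py 464,-88.4,200,-4.8
```

```text
top cork [447.5 104.2 118.3  89.    3.8]
top cork [459.4 -88.9 121.1  73.4  -6.6]
block [464.5 -88.5  64.   37.   -4.2] [292.44336 250.57596]
button [[390.20320861 304.86279803  56.        ]]
side cork [470.2 -70.2 130.4  88.2  -8.7]
side cork [446.3 101.9 118.8  90.3   3.6]
block [461.8 -90.   96.6  53.7 -35.5] [233.5 229. ]
(array([463.94846167, -88.542415  ,  79.88378903]), np.float64(1.179509864300464))
button [[389.32503558 299.94155959  56.        ]]
(array([390.46535144, 305.8405497 ,  51.79132657]), np.float64(1.2307534282016694))
t 0.1 at [237.8 523.  227.2] rot [-179.9   -0.   155.5] q6 -1 w 90.9 f [0.4 0.2 0.5] gf 0.0
  to [464.0, -88.4, 200.0, -4.8] shift [-0.459  -0.4629  0.0279] yaw -0.343 (-20 deg) q6-> -21
```

```bash

python3 -m crank '[{"grip":0.09,"x":-0.023,"y":-0.023,"z":0,"yaw":0},{"grip":0.09,"x":-0.046,"y":-0.046,"z":0,"yaw":0},{"grip":0.09,"x":-0.069,"y":-0.069,"z":0,"yaw":0},{"grip":0.09,"x":-0.092,"y":-0.092,"z":0,"yaw":0},{"grip":0.09,"x":-0.115,"y":-0.115,"z":0,"yaw":0}]' 25
python3 -m crank '[{"grip":0.09,"x":-0.023,"y":-0.023,"z":0,"yaw":0},{"grip":0.09,"x":-0.046,"y":-0.046,"z":0,"yaw":0},{"grip":0.09,"x":-0.069,"y":-0.069,"z":0,"yaw":0},{"grip":0.09,"x":-0.092,"y":-0.092,"z":0,"yaw":0},{"grip":0.09,"x":-0.115,"y":-0.115,"z":0,"yaw":0}]'
python3 -m crank '[{"grip":0.09,"x":-0.023,"y":-0.023,"z":0,"yaw":0},{"grip":0.09,"x":-0.046,"y":-0.046,"z":0,"yaw":0},{"grip":0.09,"x":-0.069,"y":-0.069,"z":0,"yaw":0},{"grip":0.09,"x":-0.092,"y":-0.092,"z":0,"yaw":0},{"grip":0.09,"x":-0.115,"y":-0.115,"z":0,"yaw":0}]'
python3 -m crank '[{"grip":0.09,"x":-0.023,"y":-0.023,"z":0,"yaw":-0.07},{"grip":0.09,"x":-0.046,"y":-0.046,"z":0,"yaw":-0.14},{"grip":0.09,"x":-0.069,"y":-0.069,"z":0.01,"yaw":-0.21},{"grip":0.09,"x":-0.092,"y":-0.092,"z":0.02,"yaw":-0.28},{"grip":0.09,"x":-0.114,"y":-0.118,"z":0.028,"yaw":-0.343}]'
python3 go.py 464,-88.4,63,-4.6
```

```text
time_s: 0.52
ee_pos: [295.1, 369.5, 227.5]
ee_rot: [-180.0, -0.0, 155.6]
force: [0.5, 0.1, -0.1]
gripper_width: 90.1
gripper_force: 0.0
time_s: 0.93
ee_pos: [352.2, 217.2, 227.8]
ee_rot: [-180.0, -0.0, 155.6]
force: [-0.0, 0.4, -0.2]
gripper_width: 90.2
gripper_force: 0.0
time_s: 1.35
ee_pos: [409.2, 65.0, 227.8]
ee_rot: [180.0, -0.0, 155.5]
force: [0.3, 0.7, -0.8]
gripper_width: 90.1
gripper_force: 0.0
time_s: 1.77
ee_pos: [464.3, -89.5, 199.2]
ee_rot: [180.0, -0.0, 175.4]
force: [0.4, 0.4, -0.2]
gripper_width: 89.8
gripper_force: 0.0
t 1.8 at [464.3 -89.5 199.2] rot [180.   -0.  175.4] q6 -98 w 89.8 f [ 0.4  0.4 -0.2] gf 0.0
  to [464.0, -88.4, 63.0, -4.6] shift [0.0004 0.001  0.1362] yaw -0.000 (-0 deg) q6-> -98
```

```bash

python3 -m crank '[{"grip":0.09,"x":0,"y":0.001,"z":0.04},{"grip":0.09,"x":0,"y":0.001,"z":0.075},{"grip":0.09,"x":0,"y":0.001,"z":0.105},{"grip":0.09,"x":0,"y":0.001,"z":0.125},{"grip":0.09,"x":0,"y":0.001,"z":0.136}]' | head -2
python3 -m crank '[{"grip":0.03,"z":0},{"grip":0.03,"z":0},{"grip":0.03,"z":0},{"grip":0.03,"z":0},{"grip":0.03,"z":0}]' 30
python3 -m crank '[{"grip":0.03,"z":0},{"grip":0.03,"z":0},{"grip":0.03,"z":-0.005},{"grip":0.03,"z":-0.015},{"grip":0.03,"z":-0.03}]'
python3 go.py 447.5,103.5,130,3.7
```

```text
t 1.8 at [464.3 -89.5 199.2] rot [180.   -0.  175.4] q6 -98 w 89.8 f [ 0.4  0.4 -0.2] gf 0.0
  to [447.5, 103.5, 130.0, 3.7] shift [0.0323 0.1909 0.0693] yaw -0.145 (-8 deg) q6-> -106validation failed for argument at $[0]...
validation failed for argument at $[0]...
validation failed for argument at $[0]...
```

```bash

python3 -m crank '[{"grip":0.09,"x":0,"y":0.001,"z":0.04,"yaw":0},{"grip":0.09,"x":0,"y":0.001,"z":0.075,"yaw":0},{"grip":0.09,"x":0,"y":0.001,"z":0.105,"yaw":0},{"grip":0.09,"x":0,"y":0.001,"z":0.125,"yaw":0},{"grip":0.09,"x":0,"y":0.001,"z":0.136,"yaw":0}]' | head -2
python3 -m crank '[{"grip":0.03,"x":0,"y":0,"z":0,"yaw":0},{"grip":0.03,"x":0,"y":0,"z":0,"yaw":0},{"grip":0.03,"x":0,"y":0,"z":0,"yaw":0},{"grip":0.03,"x":0,"y":0,"z":0,"yaw":0},{"grip":0.03,"x":0,"y":0,"z":0,"yaw":0}]' 30
python3 -m crank '[{"grip":0.03,"x":0,"y":0,"z":0,"yaw":0},{"grip":0.03,"x":0,"y":0,"z":0,"yaw":0},{"grip":0.03,"x":0,"y":0,"z":-0.005,"yaw":0},{"grip":0.03,"x":0,"y":0,"z":-0.015,"yaw":0},{"grip":0.03,"x":0,"y":0,"z":-0.03,"yaw":0}]'
python3 go.py 447.5,103.5,130,3.7
```

```text
time_s: 2.18
ee_pos: [462.1, -86.8, 61.0]
time_s: 2.6
ee_pos: [465.0, -87.2, 65.0]
ee_rot: [-180.0, 0.1, 175.2]
force: [-0.2, 1.0, -0.1]
gripper_width: 59.8
gripper_force: 0.0
time_s: 3.02
ee_pos: [462.7, -86.7, 93.1]
ee_rot: [180.0, -0.2, 175.2]
force: [0.4, -0.2, -3.4]
gripper_width: 39.9
gripper_force: 29.9
t 3.0 at [462.7 -86.7  93.1] rot [180.   -0.2 175.2] q6 -97 w 39.9 f [ 0.4 -0.2 -3.4] gf 29.9
  to [447.5, 103.5, 130.0, 3.7] shift [ 0.0312  0.1883 -0.0366] yaw -0.148 (-9 deg) q6-> -106
```

```bash

python3 -m crank '[{"grip":0.03,"x":0.0,"y":0.008,"z":-0.02,"yaw":0},{"grip":0.03,"x":0.005,"y":0.024,"z":-0.03,"yaw":-0.02},{"grip":0.03,"x":0.009,"y":0.05,"z":-0.037,"yaw":-0.04},{"grip":0.03,"x":0.013,"y":0.08,"z":-0.037,"yaw":-0.06},{"grip":0.03,"x":0.018,"y":0.11,"z":-0.037,"yaw":-0.09}]' 30 | head -2
python3 -m crank '[{"grip":0.03,"x":0.004,"y":0.025,"z":0,"yaw":-0.03},{"grip":0.03,"x":0.007,"y":0.048,"z":0,"yaw":-0.05},{"grip":0.03,"x":0.01,"y":0.065,"z":0,"yaw":-0.058},{"grip":0.03,"x":0.0132,"y":0.0783,"z":0,"yaw":-0.058},{"grip":0.03,"x":0.0132,"y":0.0783,"z":0,"yaw":-0.058}]' >/dev/null
python3 -m crank '[{"grip":0.03,"x":0,"y":0,"z":0,"yaw":0},{"grip":0.03,"x":0,"y":0,"z":0,"yaw":0},{"grip":0.03,"x":0,"y":0,"z":0,"yaw":0},{"grip":0.03,"x":0,"y":0,"z":0,"yaw":0},{"grip":0.03,"x":0,"y":0,"z":0,"yaw":0}]' >/dev/null
python3 go.py 447.5,103.5,24.5,3.7
```

```text
time_s: 3.43
ee_pos: [455.3, 24.9, 131.4]
t 4.3 at [442.  101.7 130.9] rot [-180.    -0.  -176.4] q6 -82 w 40.3 f [-0.5 -0.2 -4.2] gf 29.9
  to [447.5, 103.5, 24.5, 3.7] shift [-0.0056  0.0015  0.1064] yaw -0.001 (-0 deg) q6-> -82
```

```bash

python3 -m crank '[{"grip":0.03,"x":-0.002,"y":0.0015,"z":0.02,"yaw":0},{"grip":0.03,"x":-0.005,"y":0.0015,"z":0.05,"yaw":0},{"grip":0.03,"x":-0.0056,"y":0.0015,"z":0.075,"yaw":0},{"grip":0.03,"x":-0.0056,"y":0.0015,"z":0.09,"yaw":0},{"grip":0.03,"x":-0.0056,"y":0.0015,"z":0.098,"yaw":0}]' >/dev/null
python3 -m crank '[{"grip":0.03,"x":0,"y":0,"z":0.003,"yaw":0},{"grip":0.03,"x":0,"y":0,"z":0.006,"yaw":0},{"grip":0.03,"x":0,"y":0,"z":0.008,"yaw":0},{"grip":0.03,"x":0,"y":0,"z":0.008,"yaw":0},{"grip":0.03,"x":0,"y":0,"z":0.008,"yaw":0}]'
python3 go.py 447.5,103.5,24.5,3.7
```

```text
time_s: 5.1
ee_pos: [447.5, 103.9, 28.0]
ee_rot: [-180.0, 0.1, -176.3]
force: [-6.5, -2.5, 17.7]
gripper_width: 40.1
gripper_force: 30.0
t 5.1 at [447.5 103.9  28. ] rot [-1.800e+02  1.000e-01 -1.763e+02] q6 -82 w 40.1 f [-6.5 -2.5 17.7] gf 30.0
  to [447.5, 103.5, 24.5, 3.7] shift [ 0.     -0.0004  0.0035] yaw 0.000 (0 deg) q6-> -82
```

```bash

python3 -m crank '[{"grip":0.09,"x":0,"y":0,"z":-0.002,"yaw":0},{"grip":0.09,"x":0,"y":0,"z":-0.002,"yaw":0},{"grip":0.09,"x":0,"y":0,"z":-0.002,"yaw":0},{"grip":0.09,"x":0,"y":0,"z":-0.002,"yaw":0},{"grip":0.09,"x":0,"y":0,"z":-0.002,"yaw":0}]'
python3 -m crank '[{"grip":0.09,"x":0,"y":0,"z":0,"yaw":0},{"grip":0.09,"x":0,"y":0,"z":0,"yaw":0},{"grip":0.09,"x":0,"y":0,"z":0,"yaw":0},{"grip":0.09,"x":0,"y":0,"z":0,"yaw":0},{"grip":0.09,"x":0,"y":0,"z":0,"yaw":0}]'
python3 -m crank '[{"grip":0.09,"x":0,"y":0,"z":-0.02,"yaw":0},{"grip":0.09,"x":0,"y":0,"z":-0.06,"yaw":0},{"grip":0.09,"x":0,"y":0,"z":-0.1,"yaw":0},{"grip":0.09,"x":0,"y":0,"z":-0.12,"yaw":0},{"grip":0.09,"x":0,"y":0,"z":-0.13,"yaw":0}]'
python3 -m crank '[{"grip":0.09,"x":0,"y":0,"z":0,"yaw":0},{"grip":0.09,"x":0,"y":0,"z":0,"yaw":0},{"grip":0.09,"x":0,"y":0,"z":0,"yaw":0},{"grip":0.09,"x":0,"y":0,"z":0,"yaw":0},{"grip":0.09,"x":0,"y":0,"z":0,"yaw":0}]'
python3 go.py 459,-88,110,-6.3
```

```text
time_s: 5.52
ee_pos: [447.7, 104.2, 27.1]
ee_rot: [180.0, 0.0, -176.3]
force: [-0.0, -0.0, -0.0]
gripper_width: 70.1
gripper_force: 0.0
time_s: 5.93
ee_pos: [447.3, 104.2, 26.8]
ee_rot: [180.0, -0.0, -176.3]
force: [0.7, 0.5, -0.3]
gripper_width: 89.8
gripper_force: 0.0
time_s: 6.35
ee_pos: [449.2, 104.5, 160.5]
ee_rot: [179.9, 0.4, -176.3]
force: [1.1, -0.2, -1.0]
gripper_width: 90.4
gripper_force: 0.0
time_s: 6.77
ee_pos: [446.7, 104.0, 155.8]
ee_rot: [-180.0, -0.1, -176.3]
force: [1.4, -0.9, -0.1]
gripper_width: 90.1
gripper_force: 0.0
t 6.8 at [446.7 104.  155.8] rot [-1.800e+02 -1.000e-01 -1.763e+02] q6 -82 w 90.1 f [ 1.4 -0.9 -0.1] gf 0.0
  to [459.0, -88.0, 110.0, -6.3] shift [-1.000e-04 -1.924e-01  4.580e-02] yaw 0.174 (10 deg) q6-> -72
```

```bash
cat >pile.py <<'E'
from h import *
import sys
z=float(sys.argv[1])
for n in("top","side"):
    f=grab_frame(n)[:,:,::-1].copy(); cv2.imwrite(f"raw_{n}1.png",f)
    h=cv2.cvtColor(f,cv2.COLOR_BGR2HSV).astype(int);H,S,V=h[...,0],h[...,1],h[...,2]
    m=np.zeros(V.shape,bool);R=(slice(215,290),slice(262,312)) if n=="top" else (slice(220,280),slice(195,270))
    for v in (135,150,160,170):
        m[R]=((S>80)&(V>v))[R]
        for c in blobs(n,m,200):
            print(n,v,rect(n,c,z),np.round(mid(c),1))
E
python3 pile.py 43; python3 -c "
import cv2,numpy as np
a=cv2.imread('raw_top1.png')[190:300,130:410];b=cv2.imread('raw_side1.png')[150:290,100:380]
cv2.imwrite('pics/p1.png',cv2.resize(np.vstack([a,b]),None,fx=2.3,fy=2.3,interpolation=2))"
```

```text
top 135 [459.8 -85.  112.3  69.3  -5.8] [288.8 252.8]
top 150 [459.1 -86.9 109.3  65.1  -6.5] [289.8 253.2]
top 160 [459.9 -87.8 107.2  62.6  -6.2] [290.2 252.9]
top 170 [459.3 -86.6 104.6  59.1  -6. ] [289.6 253.1]
side 135 [452.2 -99.1 120.7  86.3  -6.8] [231.9 245.6]
side 150 [457.7 -88.7 111.7  64.4  -6.1] [231.9 241.7]
side 160 [457.7 -88.3 111.8  63.7  -6.2] [231.8 241.6]
side 170 [459.  -87.9 109.3  62.5  -6.3] [232.  240.9]
```

View pics/p1.png

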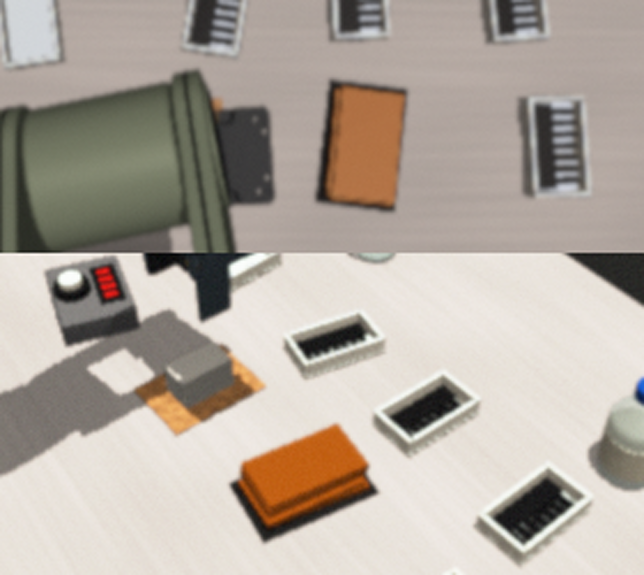

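The block sits mid-cork in the side view. The bare pile has its top plate at (459,-88), yaw -6.2, z about 43, with the same values from both views. I'll move to the top plate.

```bash

python3 -m crank '[{"grip":0.09,"x":0,"y":-0.02,"z":0,"yaw":0.03},{"grip":0.09,"x":0,"y":-0.06,"z":0,"yaw":0.08},{"grip":0.09,"x":0,"y":-0.1,"z":0.01,"yaw":0.13},{"grip":0.09,"x":0,"y":-0.14,"z":0.03,"yaw":0.174},{"grip":0.09,"x":0,"y":-0.175,"z":0.046,"yaw":0.174}]' 30 >/dev/null
python3 -m crank '[{"grip":0.09,"x":0,"y":-0.014,"z":0,"yaw":0},{"grip":0.09,"x":0,"y":-0.017,"z":0,"yaw":0},{"grip":0.09,"x":0,"y":-0.017,"z":0,"yaw":0},{"grip":0.09,"x":0,"y":-0.017,"z":0,"yaw":0},{"grip":0.09,"x":0,"y":-0.017,"z":0,"yaw":0}]' >/dev/null
python3 go.py 458.8,-87.8,51,-6.2
```

```text
t 7.7 at [457.  -86.4 111.3] rot [180.    0.  173.8] q6 -96 w 90.0 f [ 0.5 -0.6  0.4] gf 0.0
  to [458.8, -87.8, 51.0, -6.2] shift [-0.0019 -0.0013  0.0603] yaw -0.000 (-0 deg) q6-> -96
```

```bash
sleep 0.1; python3 -m crank '[{"grip":0.09,"x":0,"y":0,"z":0,"yaw":0},{"grip":0.09,"x":0,"y":0,"z":0,"yaw":0},{"grip":0.09,"x":0,"y":0,"z":0,"yaw":0},{"grip":0.09,"x":0,"y":0,"z":0,"yaw":0},{"grip":0.09,"x":0,"y":0,"z":0,"yaw":0}]' >/dev/null
python3 go.py 458.8,-87.8,51,-6.2
```

```text
t 8.1 at [456.8 -87.1 111. ] rot [180.    0.  173.7] q6 -96 w 90.0 f [-0.   0.1  0.5] gf 0.0
  to [458.8, -87.8, 51.0, -6.2] shift [-0.0021 -0.0005  0.06  ] yaw -0.001 (-0 deg) q6-> -96
```

```bash

python3 -m crank '[{"grip":0.09,"x":-0.002,"y":-0.0007,"z":0.015,"yaw":0},{"grip":0.09,"x":-0.002,"y":-0.0007,"z":0.03,"yaw":0},{"grip":0.09,"x":-0.002,"y":-0.0007,"z":0.045,"yaw":0},{"grip":0.09,"x":-0.002,"y":-0.0007,"z":0.053,"yaw":0},{"grip":0.09,"x":-0.002,"y":-0.0007,"z":0.058,"yaw":0}]' >/dev/null
python3 -m crank '[{"grip":0.09,"x":0,"y":0,"z":0,"yaw":0},{"grip":0.09,"x":0,"y":0,"z":0,"yaw":0},{"grip":0.09,"x":0,"y":0,"z":0,"yaw":0},{"grip":0.09,"x":0,"y":0,"z":0,"yaw":0},{"grip":0.09,"x":0,"y":0,"z":0,"yaw":0}]' >/dev/null
python3 go.py 458.8,-87.8,51,-6.2
```

```text
t 8.9 at [459.  -88.4  53.5] rot [-1.800e+02  1.000e-01  1.737e+02] q6 -96 w 89.8 f [ 0.6 -0.2 -0.5] gf 0.0
  to [458.8, -87.8, 51.0, -6.2] shift [0.0003 0.0006 0.0025] yaw -0.002 (-0 deg) q6-> -96
```

```bash

python3 -m crank '[{"grip":0.09,"x":0,"y":0.0004,"z":0.002,"yaw":0},{"grip":0.09,"x":0,"y":0.0004,"z":0.002,"yaw":0},{"grip":0.055,"x":0,"y":0.0004,"z":0.002,"yaw":0},{"grip":0.055,"x":0,"y":0.0004,"z":0.002,"yaw":0},{"grip":0.055,"x":0,"y":0.0004,"z":0.002,"yaw":0}]' 35
python3 -m crank '[{"grip":0.055,"x":0,"y":0,"z":0,"yaw":0},{"grip":0.055,"x":0,"y":0,"z":0,"yaw":0},{"grip":0.055,"x":0,"y":0,"z":0,"yaw":0},{"grip":0.055,"x":0,"y":0,"z":0,"yaw":0},{"grip":0.055,"x":0,"y":0,"z":0,"yaw":0}]'
python3 -m crank '[{"grip":0.055,"x":0,"y":0,"z":-0.005,"yaw":0},{"grip":0.055,"x":0,"y":0,"z":-0.015,"yaw":0},{"grip":0.055,"x":0,"y":0,"z":-0.03,"yaw":0},{"grip":0.055,"x":0,"y":0,"z":-0.045,"yaw":0},{"grip":0.055,"x":0,"y":0,"z":-0.055,"yaw":0}]'
python3 go.py 607.8,68,105,-9.7
```

```text
time_s: 9.37
ee_pos: [458.7, -87.9, 51.0]
ee_rot: [180.0, 0.0, 173.7]
force: [-0.1, -0.3, 0.8]
gripper_width: 72.9
gripper_force: 0.0
time_s: 9.78
ee_pos: [458.7, -87.9, 50.9]
ee_rot: [180.0, 0.0, 173.7]
force: [0.1, 1.0, 0.6]
gripper_width: 63.4
gripper_force: 35.0
time_s: 10.2
ee_pos: [459.1, -88.1, 107.4]
ee_rot: [-180.0, 0.1, 173.7]
force: [1.0, 0.5, -0.3]
gripper_width: 63.6
gripper_force: 35.0
t 10.2 at [459.1 -88.1 107.4] rot [-1.800e+02  1.000e-01  1.737e+02] q6 -96 w 63.6 f [ 1.   0.5 -0.3] gf 35.0
  to [607.8, 68.0, 105.0, -9.7] shift [-0.1307  0.1714  0.0025] yaw 0.060 (3 deg) q6-> -93
```

```bash

python3 -m crank '[{"grip":0.055,"x":-0.01,"y":0.013,"z":0,"yaw":0.01},{"grip":0.055,"x":-0.03,"y":0.04,"z":0,"yaw":0.02},{"grip":0.055,"x":-0.053,"y":0.069,"z":0,"yaw":0.03},{"grip":0.055,"x":-0.076,"y":0.1,"z":0,"yaw":0.045},{"grip":0.055,"x":-0.098,"y":0.129,"z":0.002,"yaw":0.06}]' 35 >/dev/null
python3 -m crank '[{"grip":0.055,"x":-0.018,"y":0.022,"z":0,"yaw":0},{"grip":0.055,"x":-0.03,"y":0.036,"z":0,"yaw":0},{"grip":0.055,"x":-0.0352,"y":0.0404,"z":0,"yaw":0},{"grip":0.055,"x":-0.0352,"y":0.0404,"z":0,"yaw":0},{"grip":0.055,"x":-0.0352,"y":0.0404,"z":0,"yaw":0}]' >/dev/null
python3 -m crank '[{"grip":0.055,"x":0,"y":0,"z":0,"yaw":0},{"grip":0.055,"x":0,"y":0,"z":0,"yaw":0},{"grip":0.055,"x":0,"y":0,"z":0,"yaw":0},{"grip":0.055,"x":0,"y":0,"z":0,"yaw":0},{"grip":0.055,"x":0,"y":0,"z":0,"yaw":0}]' >/dev/null
python3 go.py 607.8,68,44,-9.7
python3 - <<'E'
from h import *
f=grab_frame("side")[:,:,::-1].copy()
cv2.imwrite("pics/s1.png",cv2.resize(f[80:290,110:390],None,fx=2.8,fy=2.8,interpolation=2))
E
```

```text
t 11.4 at [611.5  63.  104.2] rot [180.    0.  170.2] q6 -75 w 63.5 f [-0.2  0.  -0.5] gf 35.0
  to [607.8, 68.0, 44.0, -9.7] shift [0.0045 0.0043 0.0602] yaw -0.001 (-0 deg) q6-> -75
```

View pics/s1.png

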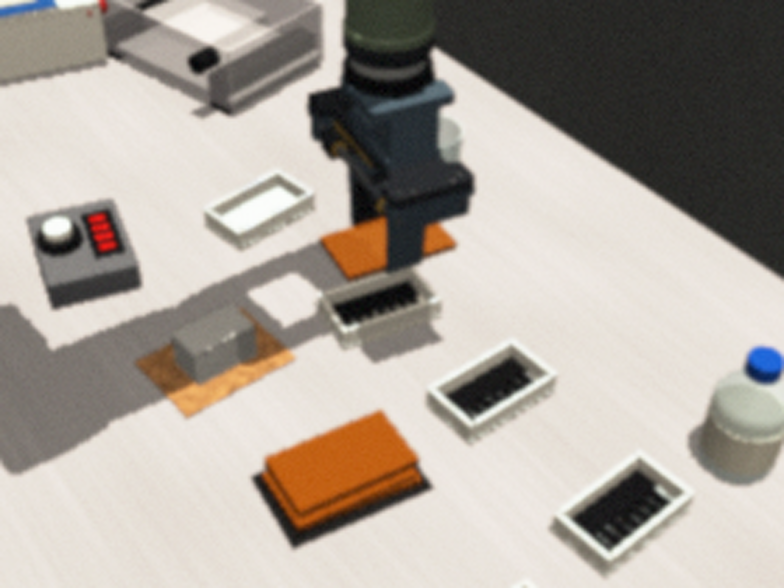

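The side view shows the plate held level over tray D at about (390,245) in the crop, and the pile undisturbed. I'll lower it.

```bash

python3 -m crank '[{"grip":0.055,"x":0.0025,"y":0.0025,"z":0.015,"yaw":0},{"grip":0.055,"x":0.0045,"y":0.0045,"z":0.03,"yaw":0},{"grip":0.055,"x":0.0045,"y":0.0045,"z":0.043,"yaw":0},{"grip":0.055,"x":0.0045,"y":0.0045,"z":0.052,"yaw":0},{"grip":0.055,"x":0.0045,"y":0.0045,"z":0.057,"yaw":0}]' >/dev/null
python3 -m crank '[{"grip":0.055,"x":0,"y":0,"z":0,"yaw":0},{"grip":0.055,"x":0,"y":0,"z":0,"yaw":0},{"grip":0.055,"x":0,"y":0,"z":0,"yaw":0},{"grip":0.055,"x":0,"y":0,"z":0,"yaw":0},{"grip":0.055,"x":0,"y":0,"z":0,"yaw":0}]' >/dev/null
python3 go.py 607.8,68,41.5,-9.7
```

```text
t 12.3 at [608.5  68.7  47.7] rot [1.800e+02 1.000e-01 1.703e+02] q6 -75 w 63.6 f [-0.1 -0.  -0.7] gf 35.0
  to [607.8, 68.0, 41.5, -9.7] shift [ 0.0006 -0.0008  0.0062] yaw -0.001 (-0 deg) q6-> -75
```

```bash

python3 -m crank '[{"grip":0.055,"x":0.0006,"y":-0.0008,"z":0.001,"yaw":0},{"grip":0.055,"x":0.0006,"y":-0.0008,"z":0.0025,"yaw":0},{"grip":0.055,"x":0.0006,"y":-0.0008,"z":0.004,"yaw":0},{"grip":0.055,"x":0.0006,"y":-0.0008,"z":0.0055,"yaw":0},{"grip":0.055,"x":0.0006,"y":-0.0008,"z":0.006,"yaw":0}]'
python3 -m crank '[{"grip":0.055,"x":0,"y":0,"z":0,"yaw":0},{"grip":0.055,"x":0,"y":0,"z":0,"yaw":0},{"grip":0.055,"x":0,"y":0,"z":0,"yaw":0},{"grip":0.055,"x":0,"y":0,"z":0,"yaw":0},{"grip":0.055,"x":0,"y":0,"z":0,"yaw":0}]'
```

```text
time_s: 12.75
ee_pos: [607.2, 67.9, 41.0]
ee_rot: [-180.0, -0.0, 170.3]
force: [-1.1, -0.9, 3.7]
gripper_width: 63.5
gripper_force: 35.0
time_s: 13.17
ee_pos: [607.2, 68.0, 41.0]
ee_rot: [-180.0, -0.0, 170.3]
force: [-1.3, 0.2, 0.7]
gripper_width: 63.6
gripper_force: 35.0
```

```bash

python3 -m crank '[{"grip":0.08,"x":0,"y":0,"z":0,"yaw":0},{"grip":0.08,"x":0,"y":0,"z":0,"yaw":0},{"grip":0.08,"x":0,"y":0,"z":0,"yaw":0},{"grip":0.08,"x":0,"y":0,"z":0,"yaw":0},{"grip":0.09,"x":0,"y":0,"z":0,"yaw":0}]' >/dev/null
python3 -m crank '[{"grip":0.09,"x":0,"y":0,"z":-0.01,"yaw":0},{"grip":0.09,"x":0,"y":0,"z":-0.03,"yaw":0},{"grip":0.09,"x":0,"y":0,"z":-0.06,"yaw":0},{"grip":0.09,"x":0,"y":0,"z":-0.075,"yaw":0},{"grip":0.09,"x":0,"y":0,"z":-0.08,"yaw":0}]' >/dev/null
python3 pile.py 35; python3 go.py 459,-88,101,-6.2;  python3 - <<'E'
import cv2,numpy as np
a=cv2.imread('raw_top1.png')[160:300,130:410];b=cv2.imread('raw_side1.png')[130:270,130:410]
cv2.imwrite('pics/p2.png',cv2.resize(np.vstack([a,b]),None,fx=2.1,fy=2.1,interpolation=2))
E
```

```text
top 135 [460.3 -84.6 113.9  67.9  -5.4] [288.2 252.8]
top 150 [459.3 -84.4 111.4  66.3  -6. ] [288.4 253.2]
top 160 [459.4 -85.2 110.8  65.2  -6.7] [288.6 253.1]
top 170 [460.3 -84.6 108.9  62.3  -6. ] [288.5 252.7]
side 135 [453.2 -95.  117.2  81.1  -6.9] [231.4 246.5]
side 150 [453.4 -93.8 117.2  78.6  -6.9] [231.3 246.3]
side 160 [454.4 -92.9 115.7  76.1  -5.8] [231.7 245.8]
side 170 [458.7 -86.6 108.2  62.5  -6.1] [231.6 243.1]
t 14.1 at [608.   68.  122.4] rot [180.    0.2 170.3] q6 -75 w 89.6 f [-0.6 -0.8 -0.4] gf 0.0
  to [459.0, -88.0, 101.0, -6.2] shift [ 0.1205 -0.179   0.0209] yaw -0.062 (-4 deg) q6-> -78
```

View pics/p2.png

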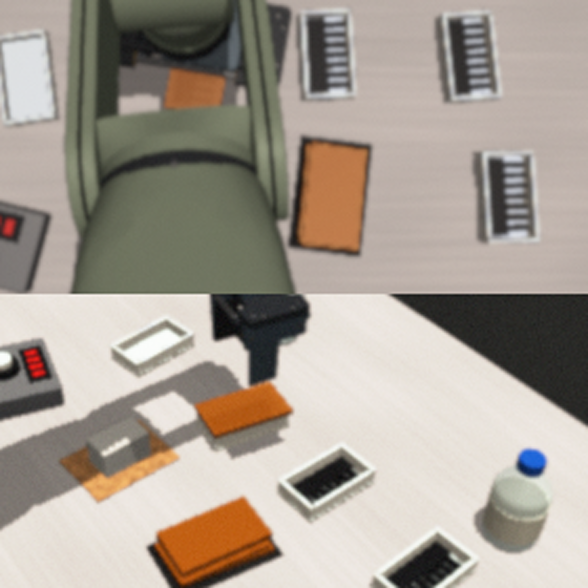

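Plate 5 sits squarely on tray D. The next plate is at (459.3,-85.8), z 35, yaw -6.2.

```bash

python3 -m crank '[{"grip":0.09,"x":0.015,"y":-0.022,"z":0,"yaw":-0.01},{"grip":0.09,"x":0.035,"y":-0.052,"z":0,"yaw":-0.03},{"grip":0.09,"x":0.055,"y":-0.082,"z":0.01,"yaw":-0.05},{"grip":0.09,"x":0.075,"y":-0.112,"z":0.02,"yaw":-0.06},{"grip":0.09,"x":0.095,"y":-0.142,"z":0.02,"yaw":-0.062}]' 35 >/dev/null
python3 -m crank '[{"grip":0.09,"x":0.016,"y":-0.024,"z":0.01,"yaw":0},{"grip":0.09,"x":0.023,"y":-0.035,"z":0.02,"yaw":0},{"grip":0.09,"x":0.0235,"y":-0.036,"z":0.03,"yaw":0},{"grip":0.09,"x":0.0235,"y":-0.036,"z":0.035,"yaw":0},{"grip":0.09,"x":0.0235,"y":-0.036,"z":0.035,"yaw":0}]' >/dev/null
python3 -m crank '[{"grip":0.09,"x":0,"y":0,"z":0,"yaw":0},{"grip":0.09,"x":0,"y":0,"z":0,"yaw":0},{"grip":0.09,"x":0,"y":0,"z":0,"yaw":0},{"grip":0.09,"x":0,"y":0,"z":0,"yaw":0},{"grip":0.09,"x":0,"y":0,"z":0,"yaw":0}]' >/dev/null
python3 go.py 459.3,-86,43,-6.2
```

```text
t 15.3 at [462.8 -89.   66.2] rot [180.    0.  173.9] q6 -96 w 89.7 f [-0.  -0.1  0.3] gf 0.0
  to [459.3, -86.0, 43.0, -6.2] shift [0.0038 0.0026 0.0232] yaw 0.001 (0 deg) q6-> -96
```

```bash

python3 -m crank '[{"grip":0.09,"x":0.0038,"y":0.0026,"z":0.005,"yaw":0},{"grip":0.09,"x":0.0038,"y":0.0026,"z":0.012,"yaw":0},{"grip":0.09,"x":0.0038,"y":0.0026,"z":0.018,"yaw":0},{"grip":0.09,"x":0.0038,"y":0.0026,"z":0.021,"yaw":0},{"grip":0.09,"x":0.0038,"y":0.0026,"z":0.0215,"yaw":0}]' >/dev/null
python3 -m crank '[{"grip":0.09,"x":0,"y":0,"z":0,"yaw":0},{"grip":0.09,"x":0,"y":0,"z":0,"yaw":0},{"grip":0.09,"x":0,"y":0,"z":0,"yaw":0},{"grip":0.09,"x":0,"y":0,"z":0,"yaw":0},{"grip":0.09,"x":0,"y":0,"z":0,"yaw":0}]' >/dev/null
python3 go.py 459.3,-86,43,-6.2
```

```text
t 16.2 at [459.2 -86.3  44.6] rot [180.    0.  173.8] q6 -96 w 89.8 f [-0.8  0.2  0.5] gf 0.0
  to [459.3, -86.0, 43.0, -6.2] shift [-0.0001  0.0003  0.0016] yaw 0.000 (0 deg) q6-> -96
```

```bash

python3 -m crank '[{"grip":0.09,"x":0,"y":0,"z":0.0016,"yaw":0},{"grip":0.09,"x":0,"y":0,"z":0.0016,"yaw":0},{"grip":0.055,"x":0,"y":0,"z":0.0016,"yaw":0},{"grip":0.055,"x":0,"y":0,"z":0.0016,"yaw":0},{"grip":0.055,"x":0,"y":0,"z":0.0016,"yaw":0}]' 35 >/dev/null
python3 -m crank '[{"grip":0.055,"x":0,"y":0,"z":0,"yaw":0},{"grip":0.055,"x":0,"y":0,"z":0,"yaw":0},{"grip":0.055,"x":0,"y":0,"z":0,"yaw":0},{"grip":0.055,"x":0,"y":0,"z":0,"yaw":0},{"grip":0.055,"x":0,"y":0,"z":0,"yaw":0}]'
python3 -m crank '[{"grip":0.055,"x":0,"y":0,"z":-0.005,"yaw":0},{"grip":0.055,"x":0,"y":0,"z":-0.015,"yaw":0},{"grip":0.055,"x":0,"y":0,"z":-0.03,"yaw":0},{"grip":0.055,"x":0,"y":0,"z":-0.045,"yaw":0},{"grip":0.055,"x":0,"y":0,"z":-0.055,"yaw":0}]' >/dev/null
python3 go.py 623.4,-82.5,95,2.6
```

```text
time_s: 17.02
ee_pos: [459.0, -86.2, 42.8]
ee_rot: [180.0, 0.0, 173.8]
force: [-0.6, -0.5, 0.9]
gripper_width: 63.8
gripper_force: 35.0
t 17.4 at [459.4 -86.3  99.3] rot [-1.800e+02  1.000e-01  1.738e+02] q6 -96 w 63.6 f [ 0.7  0.1 -0.7] gf 35.0
  to [623.4, -82.5, 95.0, 2.6] shift [-0.1626  0.0214  0.0045] yaw -0.153 (-9 deg) q6-> -105
```

```bash

python3 -m crank '[{"grip":0.055,"x":-0.01,"y":0.001,"z":0,"yaw":-0.01},{"grip":0.055,"x":-0.035,"y":0.005,"z":0,"yaw":-0.04},{"grip":0.055,"x":-0.065,"y":0.009,"z":0,"yaw":-0.08},{"grip":0.055,"x":-0.095,"y":0.013,"z":0,"yaw":-0.12},{"grip":0.055,"x":-0.12,"y":0.016,"z":0,"yaw":-0.153}]' >/dev/null
python3 -m crank '[{"grip":0.055,"x":-0.02,"y":0,"z":0,"yaw":0},{"grip":0.055,"x":-0.035,"y":0,"z":0.005,"yaw":0},{"grip":0.055,"x":-0.042,"y":0,"z":0.015,"yaw":0},{"grip":0.055,"x":-0.043,"y":0,"z":0.025,"yaw":0},{"grip":0.055,"x":-0.043,"y":0,"z":0.035,"yaw":0}]' >/dev/null
python3 -m crank '[{"grip":0.055,"x":0,"y":0,"z":0,"yaw":0},{"grip":0.055,"x":0,"y":0,"z":0,"yaw":0},{"grip":0.055,"x":0,"y":0,"z":0,"yaw":0},{"grip":0.055,"x":0,"y":0,"z":0,"yaw":0},{"grip":0.055,"x":0,"y":0,"z":0,"yaw":0}]' >/dev/null
python3 go.py 623.4,-82.5,44,2.6
```

```text
t 18.7 at [623.1 -81.4  63.7] rot [-1.800e+02  1.000e-01 -1.774e+02] q6 -101 w 63.5 f [-0.1  0.5 -1.3] gf 35.0
  to [623.4, -82.5, 44.0, 2.6] shift [-0.0003 -0.0011  0.0197] yaw -0.000 (-0 deg) q6-> -101
```

```bash

python3 -m crank '[{"grip":0.055,"x":0,"y":-0.001,"z":0.005,"yaw":0},{"grip":0.055,"x":0,"y":-0.001,"z":0.01,"yaw":0},{"grip":0.055,"x":0,"y":-0.001,"z":0.015,"yaw":0},{"grip":0.055,"x":0,"y":-0.001,"z":0.018,"yaw":0},{"grip":0.055,"x":0,"y":-0.001,"z":0.019,"yaw":0}]' >/dev/null
python3 -m crank '[{"grip":0.055,"x":0,"y":0,"z":0,"yaw":0},{"grip":0.055,"x":0,"y":0,"z":0,"yaw":0},{"grip":0.055,"x":0,"y":0,"z":0,"yaw":0},{"grip":0.055,"x":0,"y":0,"z":0,"yaw":0},{"grip":0.055,"x":0,"y":0,"z":0,"yaw":0}]' >/dev/null
python3 go.py 623.4,-82.5,41.2,2.6
```

```text
t 19.5 at [623.2 -82.3  44.1] rot [-180.     0.  -177.4] q6 -101 w 63.4 f [ 0.   0.2 -0.9] gf 35.0
  to [623.4, -82.5, 41.2, 2.6] shift [-0.0002 -0.0002  0.0029] yaw -0.000 (-0 deg) q6-> -101
```

```bash

python3 -m crank '[{"grip":0.055,"x":0,"y":0,"z":0.001,"yaw":0},{"grip":0.055,"x":0,"y":0,"z":0.002,"yaw":0},{"grip":0.055,"x":0,"y":0,"z":0.003,"yaw":0},{"grip":0.055,"x":0,"y":0,"z":0.003,"yaw":0},{"grip":0.055,"x":0,"y":0,"z":0.003,"yaw":0}]'
python3 -m crank '[{"grip":0.08,"x":0,"y":0,"z":0,"yaw":0},{"grip":0.08,"x":0,"y":0,"z":0,"yaw":0},{"grip":0.08,"x":0,"y":0,"z":0,"yaw":0},{"grip":0.08,"x":0,"y":0,"z":0,"yaw":0},{"grip":0.09,"x":0,"y":0,"z":0,"yaw":0}]'
python3 -m crank '[{"grip":0.09,"x":0,"y":0,"z":-0.01,"yaw":0},{"grip":0.09,"x":0,"y":0,"z":-0.03,"yaw":0},{"grip":0.09,"x":0,"y":0,"z":-0.06,"yaw":0},{"grip":0.09,"x":0,"y":0,"z":-0.075,"yaw":0},{"grip":0.09,"x":0,"y":0,"z":-0.08,"yaw":0}]' >/dev/null
python3 go.py 460,-85,100,-6.2
python3 pile.py 27
```

```text
time_s: 19.93
ee_pos: [623.0, -82.2, 40.9]
ee_rot: [180.0, 0.0, -177.4]
force: [-0.9, 0.1, 0.5]
gripper_width: 63.4
gripper_force: 35.0
time_s: 20.35
ee_pos: [623.1, -82.3, 40.8]
ee_rot: [180.0, 0.0, -177.4]
force: [-0.1, 0.1, 0.4]
gripper_width: 84.0
gripper_force: 0.0
t 20.8 at [624.9 -82.5 124.9] rot [-179.9    0.4 -177.4] q6 -101 w 89.9 f [ 0.4 -0.2  0.4] gf 0.0
  to [460.0, -85.0, 100.0, -6.2] shift [0.165  0.005  0.0238] yaw 0.153 (9 deg) q6-> -92
side 135 [455.3 -89.5 116.3  82.1  -6.3] [230.7 246.8]
side 150 [455.8 -88.7 115.9  80.   -6.9] [230.9 246.7]
side 160 [456.7 -87.3 115.2  76.2  -5.3] [230.7 246.3]
side 170 [457.  -86.9 113.   75.3  -5.5] [231.6 245.7]
```

```bash

python3 -m crank '[{"grip":0.09,"x":0.015,"y":0.02,"z":0,"yaw":0.03},{"grip":0.09,"x":0.04,"y":0.05,"z":0,"yaw":0.06},{"grip":0.09,"x":0.06,"y":0.08,"z":0,"yaw":0.09},{"grip":0.09,"x":0.08,"y":0.11,"z":0,"yaw":0.12},{"grip":0.09,"x":0.09,"y":0.14,"z":0,"yaw":0.153}]' >/dev/null
python3 pile.py 27
python3 go.py 460,-85,70,-6.2
```

```text
top 135 [460.3 -84.4 114.6  66.3  -5.4] [287.8 252.8]
top 150 [459.9 -84.2 111.5  64.   -5.6] [287.7 252.9]
top 160 [460.1 -84.1 110.7  61.9  -5.4] [287.7 252.9]
top 170 [459.9 -84.3 106.3  59.4  -5.6] [287.8 252.9]
side 135 [455.2 -91.8 115.8  81.1  -5.5] [231.1 247.3]
side 150 [455.6 -90.6 115.1  78.6  -5.5] [231.2 246.9]
side 160 [456.1 -88.3 114.4  74.2  -5.4] [231.  246.4]
side 170 [456.9 -87.9 113.   73.2  -5.5] [231.9 245.8]
t 21.4 at [523.4  56.5 119.5] rot [180.   -0.3 174. ] q6 -79 w 90.1 f [ 0.5 -1.3 -0. ] gf 0.0
  to [460.0, -85.0, 70.0, -6.2] shift [ 0.048  -0.1474  0.0497] yaw 0.004 (0 deg) q6-> -79
```

```bash

python3 -m crank '[{"grip":0.09,"x":0.005,"y":-0.015,"z":0,"yaw":0},{"grip":0.09,"x":0.016,"y":-0.05,"z":0,"yaw":-0.01},{"grip":0.09,"x":0.027,"y":-0.085,"z":0,"yaw":-0.01},{"grip":0.09,"x":0.038,"y":-0.12,"z":0.01,"yaw":-0.01},{"grip":0.09,"x":0.046,"y":-0.142,"z":0.02,"yaw":-0.01}]' >/dev/null
python3 -m crank '[{"grip":0.09,"x":0.001,"y":-0.003,"z":0.01,"yaw":0},{"grip":0.09,"x":0.001,"y":-0.004,"z":0.025,"yaw":0},{"grip":0.09,"x":0.001,"y":-0.004,"z":0.035,"yaw":0},{"grip":0.09,"x":0.001,"y":-0.004,"z":0.04,"yaw":0},{"grip":0.09,"x":0.001,"y":-0.004,"z":0.04,"yaw":0}]' >/dev/null
python3 -m crank '[{"grip":0.09,"x":0,"y":0,"z":0,"yaw":0},{"grip":0.09,"x":0,"y":0,"z":0,"yaw":0},{"grip":0.09,"x":0,"y":0,"z":0,"yaw":0},{"grip":0.09,"x":0,"y":0,"z":0,"yaw":0},{"grip":0.09,"x":0,"y":0,"z":0,"yaw":0}]' >/dev/null
python3 go.py 459.5,-84.5,35,-5.5
```

```text
t 22.6 at [464.7 -86.5  61.2] rot [-1.800e+02  1.000e-01  1.744e+02] q6 -96 w 89.7 f [ 0.3 -0.5  0.3] gf 0.0
  to [459.5, -84.5, 35.0, -5.5] shift [0.0054 0.0015 0.0262] yaw -0.001 (-0 deg) q6-> -96
```

```bash

python3 -m crank '[{"grip":0.09,"x":0.003,"y":0.0015,"z":0.007,"yaw":0},{"grip":0.09,"x":0.0055,"y":0.0015,"z":0.014,"yaw":0},{"grip":0.09,"x":0.0055,"y":0.0015,"z":0.02,"yaw":0},{"grip":0.09,"x":0.0055,"y":0.0015,"z":0.024,"yaw":0},{"grip":0.09,"x":0.0055,"y":0.0015,"z":0.0245,"yaw":0}]' >/dev/null
python3 -m crank '[{"grip":0.09,"x":0,"y":0,"z":0,"yaw":0},{"grip":0.09,"x":0,"y":0,"z":0,"yaw":0},{"grip":0.09,"x":0,"y":0,"z":0,"yaw":0},{"grip":0.09,"x":0,"y":0,"z":0,"yaw":0},{"grip":0.09,"x":0,"y":0,"z":0,"yaw":0}]' >/dev/null
python3 go.py 459.5,-84.5,35,-5.5
```

```text
t 23.5 at [459.3 -84.6  36.5] rot [180.    0.  174.4] q6 -96 w 90.1 f [-0.2 -0.5 -0.3] gf 0.0
  to [459.5, -84.5, 35.0, -5.5] shift [-0.0002  0.0001  0.0015] yaw -0.002 (-0 deg) q6-> -96
```

```bash

python3 -m crank '[{"grip":0.09,"x":0,"y":0,"z":0.0015,"yaw":0},{"grip":0.09,"x":0,"y":0,"z":0.0015,"yaw":0},{"grip":0.055,"x":0,"y":0,"z":0.0015,"yaw":0},{"grip":0.055,"x":0,"y":0,"z":0.0015,"yaw":0},{"grip":0.055,"x":0,"y":0,"z":0.0015,"yaw":0}]' 35 >/dev/null
python3 -m crank '[{"grip":0.055,"x":0,"y":0,"z":0,"yaw":0},{"grip":0.055,"x":0,"y":0,"z":0,"yaw":0},{"grip":0.055,"x":0,"y":0,"z":0,"yaw":0},{"grip":0.055,"x":0,"y":0,"z":0,"yaw":0},{"grip":0.055,"x":0,"y":0,"z":0,"yaw":0}]'
python3 -m crank '[{"grip":0.055,"x":0,"y":0,"z":-0.005,"yaw":0},{"grip":0.055,"x":0,"y":0,"z":-0.015,"yaw":0},{"grip":0.055,"x":0,"y":0,"z":-0.03,"yaw":0},{"grip":0.055,"x":0,"y":0,"z":-0.045,"yaw":0},{"grip":0.055,"x":0,"y":0,"z":-0.06,"yaw":0}]' >/dev/null
python3 go.py 622,-250.5,90,4.3
```

```text
time_s: 24.3
ee_pos: [459.1, -84.5, 34.8]
ee_rot: [180.0, 0.0, 174.4]
force: [0.2, 1.0, 0.4]
gripper_width: 63.7
gripper_force: 35.0
t 24.7 at [458.8 -84.6  95.6] rot [-180.    -0.   174.4] q6 -96 w 63.8 f [ 0.2 -0.  -0.1] gf 35.0
  to [622.0, -250.5, 90.0, 4.3] shift [-0.1786 -0.1492  0.0056] yaw -0.173 (-10 deg) q6-> -106
```

```bash

python3 -m crank '[{"grip":0.055,"x":-0.01,"y":-0.008,"z":0,"yaw":-0.01},{"grip":0.055,"x":-0.033,"y":-0.027,"z":0,"yaw":-0.04},{"grip":0.055,"x":-0.058,"y":-0.048,"z":0,"yaw":-0.08},{"grip":0.055,"x":-0.083,"y":-0.069,"z":0,"yaw":-0.12},{"grip":0.055,"x":-0.108,"y":-0.09,"z":0,"yaw":-0.173}]' >/dev/null
python3 go.py 622,-250.5,60,4.3
```

```text
t 25.1 at [ 558.9 -186.4   94.2] rot [-180.    -0.  -175.5] q6 -114 w 63.6 f [ 0.3 -0.7 -0.1] gf 35.0
  to [622.0, -250.5, 60.0, 4.3] shift [-0.0579 -0.0688  0.0342] yaw 0.003 (0 deg) q6-> -114
```

```bash

python3 -m crank '[{"grip":0.055,"x":-0.022,"y":-0.026,"z":0,"yaw":0.003},{"grip":0.055,"x":-0.042,"y":-0.05,"z":0.005,"yaw":0.003},{"grip":0.055,"x":-0.055,"y":-0.065,"z":0.015,"yaw":0.003},{"grip":0.055,"x":-0.058,"y":-0.069,"z":0.025,"yaw":0.003},{"grip":0.055,"x":-0.058,"y":-0.069,"z":0.032,"yaw":0.003}]' >/dev/null
python3 -m crank '[{"grip":0.055,"x":0,"y":0,"z":0,"yaw":0},{"grip":0.055,"x":0,"y":0,"z":0,"yaw":0},{"grip":0.055,"x":0,"y":0,"z":0,"yaw":0},{"grip":0.055,"x":0,"y":0,"z":0,"yaw":0},{"grip":0.055,"x":0,"y":0,"z":0,"yaw":0}]' >/dev/null
python3 go.py 622,-250.5,44,4.3
```

```text
t 26.0 at [ 620.8 -248.7   63.8] rot [-1.800e+02  1.000e-01 -1.758e+02] q6 -117 w 63.4 f [0.1 0.4 0.3] gf 35.0
  to [622.0, -250.5, 44.0, 4.3] shift [-0.001  -0.0019  0.0198] yaw -0.002 (-0 deg) q6-> -117
```

```bash

python3 -m crank '[{"grip":0.055,"x":-0.001,"y":-0.002,"z":0.005,"yaw":0},{"grip":0.055,"x":-0.001,"y":-0.002,"z":0.01,"yaw":0},{"grip":0.055,"x":-0.001,"y":-0.002,"z":0.015,"yaw":0},{"grip":0.055,"x":-0.001,"y":-0.002,"z":0.018,"yaw":0},{"grip":0.055,"x":-0.001,"y":-0.002,"z":0.019,"yaw":0}]' >/dev/null
python3 -m crank '[{"grip":0.055,"x":0,"y":0,"z":0,"yaw":0},{"grip":0.055,"x":0,"y":0,"z":0,"yaw":0},{"grip":0.055,"x":0,"y":0,"z":0,"yaw":0},{"grip":0.055,"x":0,"y":0,"z":0,"yaw":0},{"grip":0.055,"x":0,"y":0,"z":0,"yaw":0}]' >/dev/null
python3 go.py 622,-250.5,41,4.3
```

```text
t 26.8 at [ 622.1 -251.1   44.1] rot [-180.     0.  -175.9] q6 -117 w 63.6 f [-0.5  0.3 -1.1] gf 35.0
  to [622.0, -250.5, 41.0, 4.3] shift [0.     0.0006 0.0031] yaw -0.003 (-0 deg) q6-> -117
```

```bash

python3 -m crank '[{"grip":0.055,"x":0,"y":0.0005,"z":0.001,"yaw":0},{"grip":0.055,"x":0,"y":0.0005,"z":0.002,"yaw":0},{"grip":0.055,"x":0,"y":0.0005,"z":0.003,"yaw":0},{"grip":0.055,"x":0,"y":0.0005,"z":0.0032,"yaw":0},{"grip":0.055,"x":0,"y":0.0005,"z":0.0032,"yaw":0}]'
python3 -m crank '[{"grip":0.08,"x":0,"y":0,"z":0,"yaw":0},{"grip":0.08,"x":0,"y":0,"z":0,"yaw":0},{"grip":0.08,"x":0,"y":0,"z":0,"yaw":0},{"grip":0.08,"x":0,"y":0,"z":0,"yaw":0},{"grip":0.09,"x":0,"y":0,"z":0,"yaw":0}]'
python3 -m crank '[{"grip":0.09,"x":0,"y":0,"z":-0.01,"yaw":0},{"grip":0.09,"x":0,"y":0,"z":-0.03,"yaw":0},{"grip":0.09,"x":0,"y":0,"z":-0.06,"yaw":0},{"grip":0.09,"x":0,"y":0,"z":-0.075,"yaw":0},{"grip":0.09,"x":0,"y":0,"z":-0.08,"yaw":0}]' >/dev/null
python3 pile.py 19; python3 go.py 460,-85,70,-5.5
```

```text
time_s: 27.22
ee_pos: [621.9, -250.5, 40.9]
ee_rot: [180.0, 0.0, -175.9]
force: [-1.0, 0.5, 1.4]
gripper_width: 63.6
gripper_force: 35.0
time_s: 27.63
ee_pos: [621.9, -250.5, 40.5]
ee_rot: [180.0, -0.0, -175.9]
force: [-0.4, 0.2, 0.2]
gripper_width: 84.1
gripper_force: 0.0
top 135 [460.3 -84.9 116.1  68.3  -5.6] [287.9 252.8]
top 150 [460.1 -84.7 114.9  67.8  -5.4] [287.9 252.9]
top 160 [459.5 -85.7 113.4  65.6  -5.3] [288.3 253.2]
top 170 [460.  -85.6 111.1  62.3  -5.9] [287.9 252.8]
side 135 [455.8 -88.3 114.4  70.6  -9. ] [231.3 248.9]
side 150 [456.9 -87.7 113.5  67.6  -7.4] [231.  248.7]
side 160 [456.8 -87.4 111.7  64.8  -5.5] [230.8 248.7]
side 170 [457.3 -87.4 110.   64.5  -5.3] [230.9 248.7]
t 28.1 at [ 622.4 -250.8  122.2] rot [-1.799e+02  1.000e-01 -1.759e+02] q6 -117 w 90.0 f [ 0.3 -0.5  0.1] gf 0.0
  to [460.0, -85.0, 70.0, -5.5] shift [0.1502 0.1771 0.0516] yaw 0.168 (10 deg) q6-> -107
```

```bash

python3 -m crank '[{"grip":0.09,"x":0.012,"y":0.015,"z":0,"yaw":0.03},{"grip":0.09,"x":0.036,"y":0.043,"z":0,"yaw":0.06},{"grip":0.09,"x":0.06,"y":0.071,"z":0,"yaw":0.1},{"grip":0.09,"x":0.084,"y":0.099,"z":0,"yaw":0.14},{"grip":0.09,"x":0.108,"y":0.127,"z":0.01,"yaw":0.168}]' 35 >/dev/null
python3 go.py 458.8,-86.3,65,-5.5
```

```text
t 28.6 at [ 503.7 -130.7  110.4] rot [180.    0.  174.4] q6 -100 w 89.6 f [1.  0.7 0. ] gf 0.0
  to [458.8, -86.3, 65.0, -5.5] shift [0.0491 0.0398 0.0454] yaw -0.002 (-0 deg) q6-> -100
```

```bash

python3 -m crank '[{"grip":0.09,"x":0.025,"y":0.02,"z":0,"yaw":0},{"grip":0.09,"x":0.042,"y":0.034,"z":0.01,"yaw":0},{"grip":0.09,"x":0.049,"y":0.04,"z":0.03,"yaw":0},{"grip":0.09,"x":0.049,"y":0.04,"z":0.05,"yaw":0},{"grip":0.09,"x":0.049,"y":0.04,"z":0.055,"yaw":0}]' >/dev/null
python3 -m crank '[{"grip":0.09,"x":0,"y":0,"z":0,"yaw":0},{"grip":0.09,"x":0,"y":0,"z":0,"yaw":0},{"grip":0.09,"x":0,"y":0,"z":0,"yaw":0},{"grip":0.09,"x":0,"y":0,"z":0,"yaw":0},{"grip":0.09,"x":0,"y":0,"z":0,"yaw":0}]' >/dev/null
python3 go.py 458.8,-86.3,27,-5.5
```

```text
t 29.4 at [460.7 -87.5  56.3] rot [-1.800e+02  1.000e-01  1.745e+02] q6 -97 w 90.1 f [-0.3 -0.1 -0.3] gf 0.0
  to [458.8, -86.3, 27.0, -5.5] shift [0.0021 0.001  0.0293] yaw -0.000 (-0 deg) q6-> -97
```

```bash

python3 -m crank '[{"grip":0.09,"x":0.002,"y":0.001,"z":0.008,"yaw":0},{"grip":0.09,"x":0.002,"y":0.001,"z":0.016,"yaw":0},{"grip":0.09,"x":0.002,"y":0.001,"z":0.023,"yaw":0},{"grip":0.09,"x":0.002,"y":0.001,"z":0.027,"yaw":0},{"grip":0.09,"x":0.002,"y":0.001,"z":0.0275,"yaw":0}]' >/dev/null
python3 -m crank '[{"grip":0.09,"x":0,"y":0,"z":0,"yaw":0},{"grip":0.09,"x":0,"y":0,"z":0,"yaw":0},{"grip":0.09,"x":0,"y":0,"z":0,"yaw":0},{"grip":0.09,"x":0,"y":0,"z":0,"yaw":0},{"grip":0.09,"x":0,"y":0,"z":0,"yaw":0}]' >/dev/null
python3 go.py 458.8,-86.3,27,-5.5
```

```text
t 30.2 at [458.4 -86.   28.4] rot [180.    0.  174.5] q6 -97 w 89.8 f [ 0.2 -1.3  0.1] gf 0.0
  to [458.8, -86.3, 27.0, -5.5] shift [-0.0005 -0.0002  0.0014] yaw 0.000 (0 deg) q6-> -97
```

```bash

python3 -m crank '[{"grip":0.09,"x":0,"y":0,"z":0.0014,"yaw":0},{"grip":0.09,"x":0,"y":0,"z":0.0014,"yaw":0},{"grip":0.055,"x":0,"y":0,"z":0.0014,"yaw":0},{"grip":0.055,"x":0,"y":0,"z":0.0014,"yaw":0},{"grip":0.055,"x":0,"y":0,"z":0.0014,"yaw":0}]' 35 >/dev/null
python3 -m crank '[{"grip":0.055,"x":0,"y":0,"z":0,"yaw":0},{"grip":0.055,"x":0,"y":0,"z":0,"yaw":0},{"grip":0.055,"x":0,"y":0,"z":0,"yaw":0},{"grip":0.055,"x":0,"y":0,"z":0,"yaw":0},{"grip":0.055,"x":0,"y":0,"z":0,"yaw":0}]'
python3 -m crank '[{"grip":0.055,"x":0,"y":0,"z":-0.005,"yaw":0},{"grip":0.055,"x":0,"y":0,"z":-0.015,"yaw":0},{"grip":0.055,"x":0,"y":0,"z":-0.03,"yaw":0},{"grip":0.055,"x":0,"y":0,"z":-0.045,"yaw":0},{"grip":0.055,"x":0,"y":0,"z":-0.06,"yaw":0}]' >/dev/null
python3 go.py 458.5,-288.7,85,1
```

```text
time_s: 31.07
ee_pos: [458.2, -86.0, 26.8]
ee_rot: [180.0, 0.0, 174.5]
force: [0.9, -1.2, -0.1]
gripper_width: 63.7
gripper_force: 35.0
t 31.5 at [457.9 -85.9  87.5] rot [180.   -0.  174.5] q6 -97 w 63.9 f [-0.3  0.9  0.1] gf 35.0
  to [458.5, -288.7, 85.0, 1.0] shift [-0.02   -0.2018  0.0025] yaw -0.113 (-6 deg) q6-> -103
```

```bash

python3 -m crank '[{"grip":0.055,"x":-0.001,"y":-0.012,"z":0,"yaw":-0.02},{"grip":0.055,"x":-0.004,"y":-0.042,"z":0,"yaw":-0.04},{"grip":0.055,"x":-0.007,"y":-0.075,"z":0,"yaw":-0.06},{"grip":0.055,"x":-0.01,"y":-0.108,"z":0,"yaw":-0.09},{"grip":0.055,"x":-0.013,"y":-0.141,"z":0,"yaw":-0.113}]' >/dev/null
python3 go.py 458,-288.7,60,1
```

```text
t 31.9 at [ 457.4 -228.8   87.1] rot [-180.     0.  -178.9] q6 -119 w 63.5 f [-0.6 -0.  -0.8] gf 35.0
  to [458.0, -288.7, 60.0, 1.0] shift [ 0.0005 -0.0599  0.0271] yaw 0.002 (0 deg) q6-> -119
```

```bash

python3 -m crank '[{"grip":0.055,"x":0,"y":-0.025,"z":0,"yaw":0.002},{"grip":0.055,"x":0,"y":-0.045,"z":0,"yaw":0.002},{"grip":0.055,"x":0,"y":-0.058,"z":0.008,"yaw":0.002},{"grip":0.055,"x":0,"y":-0.06,"z":0.018,"yaw":0.002},{"grip":0.055,"x":0,"y":-0.06,"z":0.025,"yaw":0.002}]' >/dev/null
python3 -m crank '[{"grip":0.055,"x":0,"y":0,"z":0,"yaw":0},{"grip":0.055,"x":0,"y":0,"z":0,"yaw":0},{"grip":0.055,"x":0,"y":0,"z":0,"yaw":0},{"grip":0.055,"x":0,"y":0,"z":0,"yaw":0},{"grip":0.055,"x":0,"y":0,"z":0,"yaw":0}]' >/dev/null
python3 go.py 458,-288.7,44,1
```

```text
t 32.7 at [ 459.  -287.1   62.1] rot [-180.     0.  -179.1] q6 -124 w 63.4 f [ 0.5  0.5 -0.3] gf 35.0
  to [458.0, -288.7, 44.0, 1.0] shift [ 0.001  -0.0016  0.0181] yaw -0.001 (-0 deg) q6-> -124
```

```bash

python3 -m crank '[{"grip":0.055,"x":0.001,"y":-0.0016,"z":0.005,"yaw":0},{"grip":0.055,"x":0.001,"y":-0.0016,"z":0.01,"yaw":0},{"grip":0.055,"x":0.001,"y":-0.0016,"z":0.014,"yaw":0},{"grip":0.055,"x":0.001,"y":-0.0016,"z":0.017,"yaw":0},{"grip":0.055,"x":0.001,"y":-0.0016,"z":0.0175,"yaw":0}]' >/dev/null
python3 -m crank '[{"grip":0.055,"x":0,"y":0,"z":0,"yaw":0},{"grip":0.055,"x":0,"y":0,"z":0,"yaw":0},{"grip":0.055,"x":0,"y":0,"z":0,"yaw":0},{"grip":0.055,"x":0,"y":0,"z":0,"yaw":0},{"grip":0.055,"x":0,"y":0,"z":0,"yaw":0}]' >/dev/null
python3 go.py 458,-288.7,41,1
```

```text
t 33.6 at [ 457.8 -289.2   44.4] rot [-180.     0.  -179.1] q6 -124 w 63.5 f [-0.9  0.1 -0.5] gf 35.0
  to [458.0, -288.7, 41.0, 1.0] shift [-0.0002  0.0005  0.0034] yaw -0.002 (-0 deg) q6-> -125
```

```bash

python3 -m crank '[{"grip":0.055,"x":0,"y":0.0005,"z":0.001,"yaw":0},{"grip":0.055,"x":0,"y":0.0005,"z":0.002,"yaw":0},{"grip":0.055,"x":0,"y":0.0005,"z":0.003,"yaw":0},{"grip":0.055,"x":0,"y":0.0005,"z":0.0034,"yaw":0},{"grip":0.055,"x":0,"y":0.0005,"z":0.0034,"yaw":0}]'
python3 -m crank '[{"grip":0.08,"x":0,"y":0,"z":0,"yaw":0},{"grip":0.08,"x":0,"y":0,"z":0,"yaw":0},{"grip":0.08,"x":0,"y":0,"z":0,"yaw":0},{"grip":0.08,"x":0,"y":0,"z":0,"yaw":0},{"grip":0.09,"x":0,"y":0,"z":0,"yaw":0}]'
python3 -m crank '[{"grip":0.09,"x":0,"y":0,"z":-0.01,"yaw":0},{"grip":0.09,"x":0,"y":0,"z":-0.03,"yaw":0},{"grip":0.09,"x":0,"y":0,"z":-0.06,"yaw":0},{"grip":0.09,"x":0,"y":0,"z":-0.085,"yaw":0},{"grip":0.09,"x":0,"y":0,"z":-0.1,"yaw":0}]' >/dev/null
python3 pile.py 11; python3 go.py 447,104,140,3.7;  python3 - <<'E'
import cv2,numpy as np
a=cv2.imread('raw_top1.png')[150:300,120:410];b=cv2.imread('raw_side1.png')[120:340,120:410]
cv2.imwrite('pics/p3.png',cv2.resize(np.vstack([a,b]),None,fx=1.6,fy=1.6,interpolation=2))
E
```

```text
time_s: 33.98
ee_pos: [457.6, -288.7, 40.8]
ee_rot: [180.0, -0.0, -179.1]
force: [-0.5, 0.6, 0.5]
gripper_width: 63.5
gripper_force: 35.0
time_s: 34.4
ee_pos: [457.7, -288.7, 40.9]
ee_rot: [-180.0, 0.0, -179.1]
force: [0.2, 0.2, -0.8]
gripper_width: 84.2
gripper_force: 0.0
top 135 [463.3 -85.9 107.   62.1  -9.5] [287.8 251.5]
top 150 [463.  -86.  105.   58.4  -9.5] [287.8 251.7]
top 160 [463.  -86.  101.3  57.   -9.9] [287.8 251.7]
side 135 [463.1 -86.1 111.3  66.3  -9.8] [233.5 248.9]
side 150 [463.2 -85.9 109.6  65.9  -9.6] [233.2 248.9]
side 160 [463.2 -86.4 109.6  64.4  -9.8] [233.2 249. ]
side 170 [463.2 -86.2 109.4  63.5 -10.1] [233.  248.8]
t 34.9 at [ 459.4 -289.8  144.5] rot [-179.8    0.4 -179.1] q6 -124 w 89.9 f [ 0.1 -0.1 -0.1] gf 0.0
  to [447.0, 104.0, 140.0, 3.7] shift [0.0064 0.394  0.0028] yaw -0.049 (-3 deg) q6-> -127
```

View pics/p3.png

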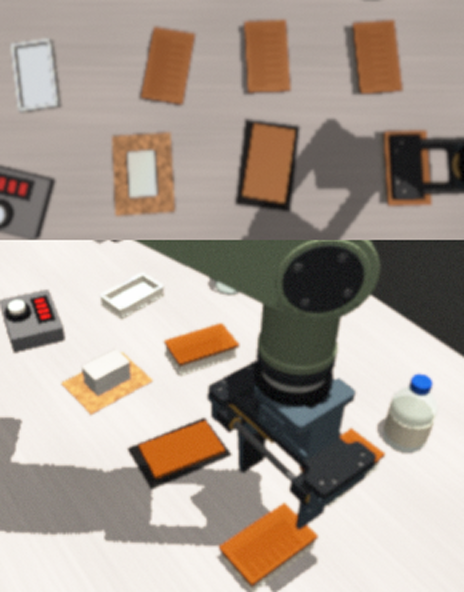

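All four combed trays are covered. One plate is left on the mat at (463,-86), yaw -9.7, and the block is on the cork. I'll measure the placed plates and the block.

```bash
python3 - <<'E'
from h import *
for n in("top","side"):
    f=cv2.imread(f"raw_{n}1.png"); h=cv2.cvtColor(f,cv2.COLOR_BGR2HSV).astype(int);H,S,V=h[...,0],h[...,1],h[...,2]
    for c in blobs(n,(S>80)&(H<25)&(V>(110 if n=="top" else 165)),200): print(n,"plate",rect(n,c,33))
    for s,v in ((40,165),(30,175),(25,185)):
      m=(S<s)&(V>v)
      k=np.zeros(V.shape,bool);u,w=(208,258) if n=="top" else (187,201)
      k[w-25:w+25,u-17 if n=="top" else u-25:u+17 if n=="top" else u+25]=1
      if n=="side": m=(S<s)&(V>v)
      for c in blobs(n,m&k,80): print(n,"block",rect(n,c,43),np.round(mid(c),1))
E
```

```text
top plate [447.7 101.9 114.6  86.2   3.8]
top plate [463.1 -83.6 107.7  62.2  -9.6]
top plate [608.3  66.9 110.6  63.9  -9.6]
top plate [ 622.6 -251.1  110.    64.9    4.5]
top plate [623.3 -82.4 110.5  65.3   2.7]
top block [447.7 102.8  65.   38.4   3.8] [208.3 258.2]
top block [447.7 102.8  63.7  38.    4. ] [208.3 258.2]
top block [447.5 103.1  61.5  36.7   4.4] [208.2 258.4]
side plate [ 4.538e+02 -2.894e+02  1.109e+02  6.540e+01  1.000e-01]
side plate [ 452.8 -102.3  106.3   62.2  -10.8]
side plate [432.7  73.  113.1  84.4   3.5]
side plate [606.   64.5 110.6  65.9 -11.2]
side block [434.5  18.8  63.2  46.7 -35.5] [197.5 218. ]
side block [458.7 122.8 130.3 122.  -32.2] [186.5 191.5]
side block [435.5  18.1  60.9  46.7 -35.5] [198. 218.]
side block [458.8 122.9 130.3 121.9 -32.2] [186.5 191.5]
side block [435.5  18.1  60.9  46.7 -35.5] [198. 218.]
side block [459.7 124.3 130.3 118.5 -32.2] [186.5 191. ]
```

```bash

python3 -m crank '[{"grip":0.09,"x":0,"y":0.015,"z":0,"yaw":-0.01},{"grip":0.09,"x":0.001,"y":0.045,"z":0,"yaw":-0.02},{"grip":0.09,"x":0.002,"y":0.08,"z":0,"yaw":-0.03},{"grip":0.09,"x":0.003,"y":0.115,"z":0,"yaw":-0.04},{"grip":0.09,"x":0.003,"y":0.15,"z":0,"yaw":-0.049}]' >/dev/null
python3 -m crank '[{"grip":0.09,"x":0,"y":0.035,"z":0,"yaw":0},{"grip":0.09,"x":0,"y":0.07,"z":0,"yaw":0},{"grip":0.09,"x":0,"y":0.1,"z":0,"yaw":0},{"grip":0.09,"x":0,"y":0.12,"z":0,"yaw":0},{"grip":0.09,"x":0,"y":0.13,"z":0,"yaw":0}]' >/dev/null
python3 go.py 447.6,103,110,3.9
python3 - <<'E'
from h import *
for n in("top","side"):
    f=grab_frame(n)[:,:,::-1].copy(); cv2.imwrite(f"raw_{n}1.png",f)
a=cv2.imread('raw_top1.png')[150:300,100:410];b=cv2.imread('raw_side1.png')[120:340,100:410]
cv2.imwrite('pics/p4.png',cv2.resize(np.vstack([a,b]),None,fx=1.6,fy=1.6,interpolation=2))
E
```

```text
t 35.8 at [442.   -6.2 139.6] rot [ 179.9   -0.2 -176.2] q6 -96 w 89.9 f [-0.3 -0.5 -0.3] gf 0.0
  to [447.6, 103.0, 110.0, 3.9] shift [-0.013   0.1086  0.0297] yaw -0.001 (-0 deg) q6-> -96
```

View pics/p4.png

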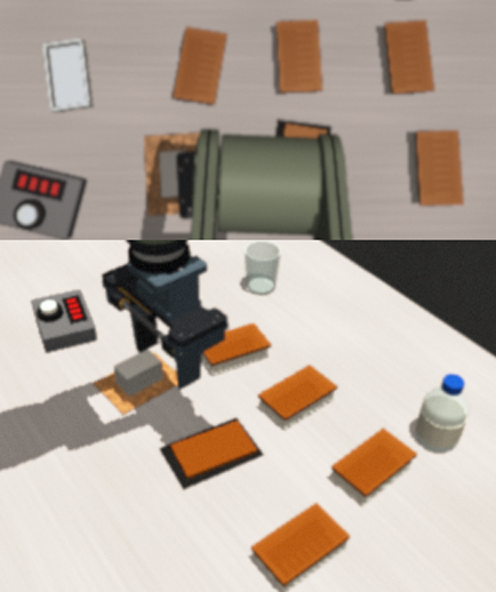

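The block is still mid-cork and all four plates lie on their trays. Next is the block.

```bash

python3 -m crank '[{"grip":0.09,"x":-0.003,"y":0.03,"z":0,"yaw":0},{"grip":0.09,"x":-0.007,"y":0.065,"z":0.0,"yaw":0},{"grip":0.09,"x":-0.01,"y":0.09,"z":0.01,"yaw":0},{"grip":0.09,"x":-0.012,"y":0.106,"z":0.025,"yaw":0},{"grip":0.09,"x":-0.012,"y":0.1085,"z":0.035,"yaw":0}]' >/dev/null
python3 -m crank '[{"grip":0.09,"x":0,"y":0,"z":0,"yaw":0},{"grip":0.09,"x":0,"y":0,"z":0,"yaw":0},{"grip":0.09,"x":0,"y":0,"z":0,"yaw":0},{"grip":0.09,"x":0,"y":0,"z":0,"yaw":0},{"grip":0.09,"x":0,"y":0,"z":0,"yaw":0}]' >/dev/null
python3 go.py 447.6,103,26,3.9
```

```text
t 36.7 at [449.6  99.4 106.4] rot [ 1.800e+02  1.000e-01 -1.764e+02] q6 -83 w 90.3 f [-0.1  0.3  0. ] gf 0.0
  to [447.6, 103.0, 26.0, 3.9] shift [0.0018 0.0037 0.0804] yaw -0.005 (-0 deg) q6-> -83
```

```bash

python3 -m crank '[{"grip":0.09,"x":0.002,"y":0.0037,"z":0.015,"yaw":-0.005},{"grip":0.09,"x":0.002,"y":0.0037,"z":0.035,"yaw":-0.005},{"grip":0.09,"x":0.002,"y":0.0037,"z":0.055,"yaw":-0.005},{"grip":0.09,"x":0.002,"y":0.0037,"z":0.07,"yaw":-0.005},{"grip":0.09,"x":0.002,"y":0.0037,"z":0.08,"yaw":-0.005}]' >/dev/null
python3 -m crank '[{"grip":0.09,"x":0,"y":0,"z":0,"yaw":0},{"grip":0.09,"x":0,"y":0,"z":0,"yaw":0},{"grip":0.09,"x":0,"y":0,"z":0,"yaw":0},{"grip":0.09,"x":0,"y":0,"z":0,"yaw":0},{"grip":0.03,"x":0,"y":0,"z":0,"yaw":0}]' 35 >/dev/null
python3 -m crank '[{"grip":0.03,"x":0,"y":0,"z":0,"yaw":0},{"grip":0.03,"x":0,"y":0,"z":0,"yaw":0},{"grip":0.03,"x":0,"y":0,"z":0,"yaw":0},{"grip":0.03,"x":0,"y":0,"z":0,"yaw":0},{"grip":0.03,"x":0,"y":0,"z":0,"yaw":0}]'
python3 -m crank '[{"grip":0.03,"x":0,"y":0,"z":0,"yaw":0},{"grip":0.03,"x":0,"y":0,"z":0,"yaw":0},{"grip":0.03,"x":0,"y":0,"z":0,"yaw":0},{"grip":0.03,"x":0,"y":0,"z":0,"yaw":0},{"grip":0.03,"x":0,"y":0,"z":0,"yaw":0}]'

```

```text
time_s: 37.93
ee_pos: [446.8, 103.6, 25.9]
ee_rot: [180.0, 0.0, -176.0]
force: [0.1, -0.0, -0.7]
gripper_width: 53.2
gripper_force: 0.0
time_s: 38.35
ee_pos: [446.8, 103.7, 25.8]
ee_rot: [180.0, -0.0, -176.0]
force: [-0.2, 0.6, 0.2]
gripper_width: 40.1
gripper_force: 35.0
```

```bash

python3 -m crank '[{"grip":0.03,"x":0,"y":0,"z":-0.005,"yaw":0},{"grip":0.03,"x":0,"y":0,"z":-0.02,"yaw":0},{"grip":0.03,"x":0,"y":0,"z":-0.04,"yaw":0},{"grip":0.03,"x":0,"y":0,"z":-0.06,"yaw":0},{"grip":0.03,"x":0,"y":0,"z":-0.075,"yaw":0}]' >/dev/null
python3 go.py 462.3,-86.1,95,-9.7
```

```text
t 38.8 at [446.6 103.5 102. ] rot [-180.    0. -176.] q6 -82 w 39.9 f [-0.6  0.3 -3.4] gf 35.0
  to [462.3, -86.1, 95.0, -9.7] shift [-0.0025 -0.1902  0.007 ] yaw 0.238 (14 deg) q6-> -69
```

```bash

python3 -m crank '[{"grip":0.03,"x":0,"y":-0.012,"z":0,"yaw":0.03},{"grip":0.03,"x":-0.001,"y":-0.04,"z":0,"yaw":0.08},{"grip":0.03,"x":-0.001,"y":-0.07,"z":0,"yaw":0.14},{"grip":0.03,"x":-0.002,"y":-0.1,"z":0,"yaw":0.19},{"grip":0.03,"x":-0.002,"y":-0.13,"z":0,"yaw":0.238}]' >/dev/null
python3 go.py 462.3,-86.1,60,-9.7
```

```text
t 39.2 at [457.2 -27.1 100.7] rot [-1.800e+02 -1.000e-01  1.702e+02] q6 -85 w 39.9 f [ 0.5  0.3 -4. ] gf 35.0
  to [462.3, -86.1, 60.0, -9.7] shift [-0.0151 -0.0573  0.0407] yaw -0.001 (-0 deg) q6-> -85
```

```bash

python3 -m crank '[{"grip":0.03,"x":-0.007,"y":-0.025,"z":0,"yaw":0},{"grip":0.03,"x":-0.012,"y":-0.046,"z":0.005,"yaw":0},{"grip":0.03,"x":-0.015,"y":-0.056,"z":0.015,"yaw":0},{"grip":0.03,"x":-0.015,"y":-0.0573,"z":0.028,"yaw":0},{"grip":0.03,"x":-0.015,"y":-0.0573,"z":0.038,"yaw":0}]' >/dev/null
python3 -m crank '[{"grip":0.03,"x":0,"y":0,"z":0,"yaw":0},{"grip":0.03,"x":0,"y":0,"z":0,"yaw":0},{"grip":0.03,"x":0,"y":0,"z":0,"yaw":0},{"grip":0.03,"x":0,"y":0,"z":0,"yaw":0},{"grip":0.03,"x":0,"y":0,"z":0,"yaw":0}]' >/dev/null
python3 go.py 462.3,-86.1,37.5,-9.7
```

```text
t 40.0 at [463.4 -84.7  63.4] rot [1.800e+02 1.000e-01 1.704e+02] q6 -92 w 39.6 f [-0.4 -0.9 -3.6] gf 35.0
  to [462.3, -86.1, 37.5, -9.7] shift [ 0.0008 -0.0015  0.0259] yaw 0.001 (0 deg) q6-> -92
```

```bash

python3 -m crank '[{"grip":0.03,"x":0.0008,"y":-0.0015,"z":0.006,"yaw":0.001},{"grip":0.03,"x":0.0008,"y":-0.0015,"z":0.013,"yaw":0.001},{"grip":0.03,"x":0.0008,"y":-0.0015,"z":0.019,"yaw":0.001},{"grip":0.03,"x":0.0008,"y":-0.0015,"z":0.023,"yaw":0.001},{"grip":0.03,"x":0.0008,"y":-0.0015,"z":0.025,"yaw":0.001}]' >/dev/null
python3 -m crank '[{"grip":0.03,"x":0,"y":0,"z":0,"yaw":0},{"grip":0.03,"x":0,"y":0,"z":0,"yaw":0},{"grip":0.03,"x":0,"y":0,"z":0,"yaw":0},{"grip":0.03,"x":0,"y":0,"z":0,"yaw":0},{"grip":0.03,"x":0,"y":0,"z":0,"yaw":0}]' >/dev/null
python3 go.py 462.3,-86.1,34,-9.7
```

```text
t 40.9 at [462.1 -86.3  38.1] rot [180.    0.  170.3] q6 -92 w 39.5 f [ 0.   0.8 -3.4] gf 35.0
  to [462.3, -86.1, 34.0, -9.7] shift [-0.0001  0.0003  0.0041] yaw -0.001 (-0 deg) q6-> -92
```

```bash

python3 -m crank '[{"grip":0.03,"x":0,"y":0,"z":0.001,"yaw":0},{"grip":0.03,"x":0,"y":0,"z":0.002,"yaw":0},{"grip":0.03,"x":0,"y":0,"z":0.003,"yaw":0},{"grip":0.03,"x":0,"y":0,"z":0.0035,"yaw":0},{"grip":0.03,"x":0,"y":0,"z":0.004,"yaw":0}]'
python3 -m crank '[{"grip":0.03,"x":0,"y":0,"z":0,"yaw":0},{"grip":0.03,"x":0,"y":0,"z":0,"yaw":0},{"grip":0.03,"x":0,"y":0,"z":0,"yaw":0},{"grip":0.03,"x":0,"y":0,"z":0,"yaw":0},{"grip":0.03,"x":0,"y":0,"z":0,"yaw":0}]'
```

```text
time_s: 41.27
ee_pos: [461.9, -86.3, 33.8]
ee_rot: [180.0, -0.0, 170.3]
force: [-1.0, 0.7, 2.6]
gripper_width: 39.8
gripper_force: 35.0
time_s: 41.68
ee_pos: [461.9, -86.3, 33.8]
ee_rot: [180.0, 0.0, 170.3]
force: [-0.2, 0.1, -4.2]
gripper_width: 40.2
gripper_force: 35.0
```

```bash

python3 -m crank '[{"grip":0.03,"x":0,"y":0,"z":0.0005,"yaw":0},{"grip":0.03,"x":0,"y":0,"z":0.0008,"yaw":0},{"grip":0.03,"x":0,"y":0,"z":0.0008,"yaw":0},{"grip":0.03,"x":0,"y":0,"z":0.0008,"yaw":0},{"grip":0.03,"x":0,"y":0,"z":0.0008,"yaw":0}]'
python3 -m crank '[{"grip":0.07,"x":0,"y":0,"z":0,"yaw":0},{"grip":0.07,"x":0,"y":0,"z":0,"yaw":0},{"grip":0.07,"x":0,"y":0,"z":0,"yaw":0},{"grip":0.07,"x":0,"y":0,"z":0,"yaw":0},{"grip":0.07,"x":0,"y":0,"z":0,"yaw":0}]'
python3 -m crank '[{"grip":0.07,"x":0,"y":0,"z":-0.02,"yaw":0},{"grip":0.07,"x":0,"y":0,"z":-0.05,"yaw":0},{"grip":0.07,"x":0,"y":0,"z":-0.08,"yaw":0},{"grip":0.07,"x":0,"y":0,"z":-0.1,"yaw":0},{"grip":0.07,"x":0,"y":0,"z":-0.11,"yaw":0}]' >/dev/null
python3 go.py 390,304.5,140,-10
```

```text
time_s: 42.1
ee_pos: [462.0, -86.3, 33.8]
ee_rot: [180.0, 0.0, 170.3]
force: [-0.9, 0.0, 5.8]
gripper_width: 39.9
gripper_force: 35.0
time_s: 42.52
ee_pos: [462.0, -86.3, 33.0]
ee_rot: [180.0, 0.0, 170.3]
force: [-0.2, 0.4, 0.0]
gripper_width: 68.9
gripper_force: 0.0
t 42.9 at [463.4 -86.6 145.9] rot [-180.     0.3  170.3] q6 -92 w 70.1 f [-0.1  1.   0.8] gf 0.0
  to [390.0, 304.5, 140.0, -10.0] shift [0.1385 0.3731 0.0051] yaw 0.005 (0 deg) q6-> -92
```

```bash

python3 -m crank '[{"grip":0.07,"x":0.005,"y":0.015,"z":0,"yaw":0},{"grip":0.07,"x":0.018,"y":0.05,"z":0,"yaw":0},{"grip":0.07,"x":0.031,"y":0.085,"z":0,"yaw":0},{"grip":0.07,"x":0.044,"y":0.12,"z":0,"yaw":0},{"grip":0.07,"x":0.057,"y":0.155,"z":0,"yaw":0}]' >/dev/null
python3 -m crank '[{"grip":0.0,"x":0.01,"y":0.03,"z":0,"yaw":0},{"grip":0.0,"x":0.02,"y":0.055,"z":0,"yaw":0},{"grip":0.0,"x":0.024,"y":0.065,"z":0,"yaw":0},{"grip":0.0,"x":0.024,"y":0.065,"z":0,"yaw":0},{"grip":0.0,"x":0.024,"y":0.065,"z":0,"yaw":0}]' >/dev/null
python3 - <<'E'
from h import *
for n in("top","side"):
    f=grab_frame(n)[:,:,::-1].copy(); cv2.imwrite(f"raw_{n}1.png",f)
    h=cv2.cvtColor(f,cv2.COLOR_BGR2HSV).astype(int);H,S,V=h[...,0],h[...,1],h[...,2]
    for c in blobs(n,(S>80)&(H<25)&(V>(120 if n=="top" else 165)),200): print(n,"plate33",rect(n,c,33),"at 11",rect(n,c,11)[[0,1,4]])
    if n=="top":
        k=np.zeros(V.shape,bool);k[225:280,270:310]=1
        for c in blobs(n,(S<40)&(V>165)&k,80): print("block z51",rect(n,c,51),mid(c))
    k=np.zeros(V.shape,bool);u,w=(117,284) if n=="top" else (131,162)
    k[w-14:w+14,u-14:u+14]=1
    for c in blobs(n,(S<25)&(V>(150 if n=="top" else 190))&k,30):
        m=cv2.minEnclosingCircle(c)[0] if n=="top" else mid(c); print(n,"btn",m,plane(n,[m],56),rect(n,c,56))
    
a=cv2.imread('raw_top1.png')[150:300,80:410];b=cv2.imread('raw_side1.png')[120:340,80:410]
cv2.imwrite('pics/p5.png',cv2.resize(np.vstack([a,b]),None,fx=1.6,fy=1.6,interpolation=2))
E
python3 go.py 390,304.5,140,-10
```

```text
top plate33 [473.  103.6  86.8  66.  -88.8] at 11 [473.4 105.4 -88.8]
top plate33 [ 454.6 -290.2  108.    64.4   -0. ] at 11 [ 454.6 -297.4   -0. ]
top plate33 [463.4 -83.6 106.1  61.4  -9.6] at 11 [463.6 -86.1  -9.6]
top plate33 [608.4  66.9 110.7  64.   -9.8] at 11 [611.9  67.9  -9.8]
top plate33 [ 622.6 -251.8  110.5   64.6    5.4] at 11 [ 626.5 -258.2    5.4]
top plate33 [623.1 -83.1 110.6  64.6   3.3] at 11 [626.9 -85.6   3.3]
block z51 [ 462.4 -105.3  124.5   51.3   -1.3] [298. 252.]
side plate33 [ 453.7 -290.4  110.6   63.4    0.7] at 11 [ 464.  -280.7    0.7]
side plate33 [425.6 -97.3  58.4  48.9  78.6] at 11 [435.1 -81.7  78.6]
side plate33 [ 622.1 -251.9  108.4   64.2    3.4] at 11 [ 637.6 -241.     3.4]
side plate33 [622.7 -83.5 107.7  62.5   2.4] at 11 [638.2 -67.5   2.4]
side plate33 [432.8  73.7 113.1  86.5   3.1] at 11 [442.5  94.6   3.1]
side plate33 [606.7  65.5 109.2  63.2  -9.9] at 11 [621.7  86.2  -9.9]
side btn [130.5 161.5] [[388.78704988 299.1232717   56.        ]] [393.6 306.9 126.   74.5  67.4]
t 43.9 at [419.4 143.1 143. ] rot [-180.     0.   170.2] q6 -63 w 31.9 f [0.  0.5 0.4] gf 0.0
  to [390.0, 304.5, 140.0, -10.0] shift [0.0564 0.154  0.0029] yaw 0.004 (0 deg) q6-> -63
```

View pics/p5.png

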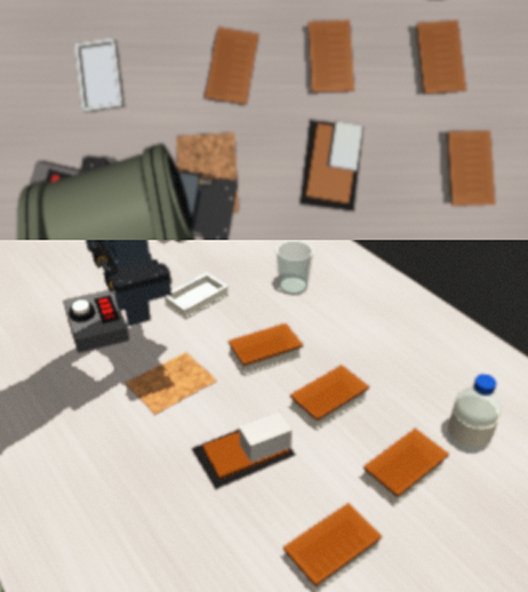

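The block has been knocked to the far right corner of the last plate, around (346,145) in the top crop. My numbers also put tray A's plate about 4 mm towards -x. I'll fix that plate first, then the block.

```bash
cat >blk.py <<'E'
from h import *
for n in("top","side"):
    f=cv2.imread(f"raw_{n}1.png");h=cv2.cvtColor(f,cv2.COLOR_BGR2HSV).astype(int);H,S,V=h[...,0],h[...,1],h[...,2]
    k=np.zeros(V.shape,bool)
    if n=="top": k[220:285,262:318]=1
    else: k[225:285,195:270]=1
    for s,v in ((12,165),(15,165),(14,175)) if n=="top" else ((14,200),(18,215)):
        for c in blobs(n,(S<s)&(V>v)&k,60): print(n,"block z51",rect(n,c,51),np.round(mid(c),1))
E
python3 blk.py; python3 go.py 454.2,-290,120,0.4
```

```text
top block z51 [ 488.2 -101.7   62.6   37.4  -10.3] [296.2 240.5]
top block z51 [ 488.2 -101.4   63.4   37.7  -10. ] [296.2 240.5]
top block z51 [ 488.2 -101.3   63.3   37.3  -10. ] [296.1 240.5]
side block z51 [488.7 -97.2  62.5  43.8  -8. ] [245.2 236.4]
side block z51 [420.9 -41.8  62.   55.1  72.3] [206.3 232.8]
side block z51 [ 434.4 -120.2  170.5  164.7  -35.5] [232.  254.5]
t 43.9 at [419.4 143.1 143. ] rot [-180.     0.   170.2] q6 -63 w 31.9 f [0.  0.5 0.4] gf 0.0
  to [454.2, -290.0, 120.0, 0.4] shift [-0.1079 -0.4209  0.0232] yaw -0.178 (-10 deg) q6-> -73
```

```bash

python3 -m crank '[{"grip":0.09,"x":-0.005,"y":-0.02,"z":0,"yaw":-0.02},{"grip":0.09,"x":-0.014,"y":-0.055,"z":0,"yaw":-0.06},{"grip":0.09,"x":-0.023,"y":-0.09,"z":0,"yaw":-0.1},{"grip":0.09,"x":-0.032,"y":-0.125,"z":0,"yaw":-0.14},{"grip":0.09,"x":-0.041,"y":-0.16,"z":0,"yaw":-0.178}]' >/dev/null
python3 -m crank '[{"grip":0.09,"x":-0.003,"y":-0.035,"z":0,"yaw":0},{"grip":0.09,"x":-0.006,"y":-0.07,"z":0,"yaw":0},{"grip":0.09,"x":-0.01,"y":-0.105,"z":0,"yaw":0},{"grip":0.09,"x":-0.013,"y":-0.14,"z":0,"yaw":0},{"grip":0.09,"x":-0.016,"y":-0.17,"z":0,"yaw":0}]' >/dev/null
python3 go.py 454.2,-290,80,0.4
```

```text
t 44.7 at [ 449.2 -194.2  143.1] rot [-180.     0.  -179.7] q6 -115 w 90.1 f [0.7 0.  0.2] gf 0.0
  to [454.2, -290.0, 80.0, 0.4] shift [-0.0045 -0.0958  0.0632] yaw -0.002 (-0 deg) q6-> -115
```

```bash

python3 -m crank '[{"grip":0.09,"x":-0.002,"y":-0.035,"z":0,"yaw":0},{"grip":0.09,"x":-0.004,"y":-0.07,"z":0,"yaw":0},{"grip":0.09,"x":-0.005,"y":-0.092,"z":0.02,"yaw":0},{"grip":0.09,"x":-0.005,"y":-0.0948,"z":0.05,"yaw":0},{"grip":0.09,"x":-0.005,"y":-0.0948,"z":0.075,"yaw":0}]' >/dev/null
python3 -m crank '[{"grip":0.09,"x":0,"y":0,"z":0,"yaw":0},{"grip":0.09,"x":0,"y":0,"z":0,"yaw":0},{"grip":0.09,"x":0,"y":0,"z":0,"yaw":0},{"grip":0.09,"x":0,"y":0,"z":0,"yaw":0},{"grip":0.09,"x":0,"y":0,"z":0,"yaw":0}]' >/dev/null
python3 go.py 454.2,-289,41,0.8
python3 - <<'E'
from h import *
f=grab_frame("side")[:,:,::-1].copy()
h=cv2.cvtColor(f,cv2.COLOR_BGR2HSV).astype(int);H,S,V=h[...,0],h[...,1],h[...,2]
cv2.imwrite("pics/a.png",cv2.resize(f[220:350,200:340],None,fx=4,fy=4,interpolation=2))
E
```

```text
t 45.5 at [ 456.7 -285.5   69.7] rot [-179.9    0.2 -179.5] q6 -124 w 90.3 f [ 0.1  0.6 -0.7] gf 0.0
  to [454.2, -289.0, 41.0, 0.8] shift [ 0.0026 -0.0034  0.0287] yaw -0.005 (-0 deg) q6-> -124
```

View pics/a.png

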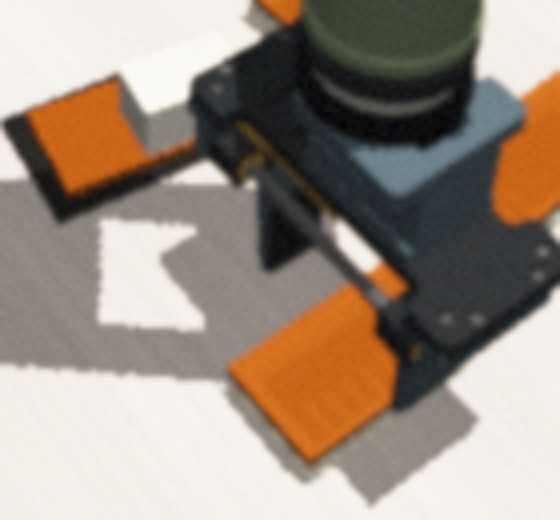

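The crop shows tray A's plate overhanging the near (-x) end, so the shift is real. I'll regrip, lift a few mm, move it +4.3 mm in x and lay it down.

```bash

python3 -m crank '[{"grip":0.09,"x":0.0026,"y":-0.0034,"z":0.008,"yaw":-0.005},{"grip":0.09,"x":0.0026,"y":-0.0034,"z":0.016,"yaw":-0.005},{"grip":0.09,"x":0.0026,"y":-0.0034,"z":0.022,"yaw":-0.005},{"grip":0.09,"x":0.0026,"y":-0.0034,"z":0.026,"yaw":-0.005},{"grip":0.09,"x":0.0026,"y":-0.0034,"z":0.0275,"yaw":-0.005}]' >/dev/null
python3 -m crank '[{"grip":0.09,"x":0,"y":0,"z":0,"yaw":0},{"grip":0.09,"x":0,"y":0,"z":0,"yaw":0},{"grip":0.09,"x":0,"y":0,"z":0,"yaw":0},{"grip":0.09,"x":0,"y":0,"z":0,"yaw":0},{"grip":0.09,"x":0,"y":0,"z":0,"yaw":0}]' >/dev/null
python3 go.py 454.2,-289,41,0.8
```

```text
t 46.4 at [ 453.4 -288.5   40.8] rot [-180.     0.  -179.2] q6 -124 w 90.1 f [-0.6  0.2 -0.4] gf 0.0
  to [454.2, -289.0, 41.0, 0.8] shift [-0.0008 -0.0005 -0.0002] yaw -0.001 (-0 deg) q6-> -125
```

```bash

python3 -m crank '[{"grip":0.055,"x":0,"y":-0.0003,"z":0,"yaw":0},{"grip":0.055,"x":0,"y":-0.0003,"z":0,"yaw":0},{"grip":0.055,"x":0,"y":-0.0003,"z":0,"yaw":0},{"grip":0.055,"x":0,"y":-0.0003,"z":0,"yaw":0},{"grip":0.055,"x":0,"y":-0.0003,"z":0,"yaw":0}]' 35 >/dev/null
python3 -m crank '[{"grip":0.055,"x":0,"y":0,"z":0,"yaw":0},{"grip":0.055,"x":0,"y":0,"z":0,"yaw":0},{"grip":0.055,"x":0,"y":0,"z":-0.003,"yaw":0},{"grip":0.055,"x":0,"y":0,"z":-0.005,"yaw":0},{"grip":0.055,"x":0,"y":0,"z":-0.006,"yaw":0}]'
python3 -m crank '[{"grip":0.055,"x":-0.001,"y":0,"z":0,"yaw":0},{"grip":0.055,"x":-0.003,"y":0,"z":0,"yaw":0},{"grip":0.055,"x":-0.0043,"y":0,"z":0,"yaw":0},{"grip":0.055,"x":-0.0043,"y":0,"z":0,"yaw":0},{"grip":0.055,"x":-0.0043,"y":0,"z":0,"yaw":0}]'
python3 go.py 457.7,-289,41,1
```

```text
time_s: 47.25
ee_pos: [453.4, -288.8, 46.9]
ee_rot: [-180.0, 0.0, -179.2]
force: [0.1, 0.4, -0.6]
gripper_width: 63.7
gripper_force: 35.0
time_s: 47.67
ee_pos: [457.6, -288.6, 46.4]
ee_rot: [180.0, -0.0, -179.2]
force: [0.0, -0.5, -0.5]
gripper_width: 63.6
gripper_force: 35.0
t 47.7 at [ 457.6 -288.6   46.4] rot [ 180.    -0.  -179.2] q6 -124 w 63.6 f [ 0.  -0.5 -0.5] gf 35.0
  to [457.7, -289.0, 41.0, 1.0] shift [-0.0001 -0.0004  0.0054] yaw -0.004 (-0 deg) q6-> -124
```

```bash

python3 -m crank '[{"grip":0.055,"x":0,"y":-0.0004,"z":0.0015,"yaw":-0.003},{"grip":0.055,"x":0,"y":-0.0004,"z":0.003,"yaw":-0.003},{"grip":0.055,"x":0,"y":-0.0004,"z":0.0045,"yaw":-0.003},{"grip":0.055,"x":0,"y":-0.0004,"z":0.0056,"yaw":-0.003},{"grip":0.055,"x":0,"y":-0.0004,"z":0.0058,"yaw":-0.003}]'
python3 -m crank '[{"grip":0.08,"x":0,"y":0,"z":0,"yaw":0},{"grip":0.08,"x":0,"y":0,"z":0,"yaw":0},{"grip":0.08,"x":0,"y":0,"z":0,"yaw":0},{"grip":0.08,"x":0,"y":0,"z":0,"yaw":0},{"grip":0.09,"x":0,"y":0,"z":0,"yaw":0}]' >/dev/null
python3 -m crank '[{"grip":0.09,"x":0,"y":0,"z":-0.01,"yaw":0},{"grip":0.09,"x":0,"y":0,"z":-0.03,"yaw":0},{"grip":0.09,"x":0,"y":0,"z":-0.06,"yaw":0},{"grip":0.09,"x":0,"y":0,"z":-0.085,"yaw":0},{"grip":0.09,"x":0,"y":0,"z":-0.1,"yaw":0}]' >/dev/null
python3 -c "
from h import *
for n in('top','side'): cv2.imwrite(f'raw_{n}1.png',grab_frame(n)[:,:,::-1])"
python3 blk.py;  python3 go.py 488.2,-101.5,120,-10
```

```text
time_s: 48.08
ee_pos: [457.4, -289.0, 40.6]
ee_rot: [180.0, -0.0, -179.1]
force: [0.0, 1.4, 0.8]
gripper_width: 63.9
gripper_force: 35.0
top block z51 [ 488.2 -101.6   62.6   37.7   -9.9] [296.2 240.6]
top block z51 [ 488.1 -101.4   63.4   38.    -9.4] [296.1 240.6]
top block z51 [ 488.1 -101.4   63.4   37.4   -9.7] [296.1 240.6]
side block z51 [ 395.4 -176.3   62.8   27.4  -35.8] [230.5 278.5]
side block z51 [ 487.4 -151.9   63.5   34.2   52. ] [259. 251.]
side block z51 [446.9 -85.2 141.5 105.6 -30.6] [226.5 243. ]
side block z51 [ 395.2 -176.1   63.5   27.4  -35.8] [230.5 278.5]
side block z51 [ 486.7 -152.8   65.8   34.2   52. ] [259.  251.5]
side block z51 [446.8 -85.4 141.5 106.2 -30.6] [226.5 243. ]
t 49.0 at [ 459.3 -290.2  144.4] rot [-179.8    0.4 -179.1] q6 -124 w 90.5 f [0.5 0.5 0.7] gf 0.0
  to [488.2, -101.5, 120.0, -10.0] shift [-0.0318  0.1883  0.0238] yaw 0.191 (11 deg) q6-> -114
```

Height check on the block: the earlier pair of views at z=51 gave 488.2 and 488.7 in x, with the expected size. I'll go to it.

```bash

python3 -m crank '[{"grip":0.09,"x":-0.002,"y":0.012,"z":0,"yaw":0.03},{"grip":0.09,"x":-0.007,"y":0.042,"z":0,"yaw":0.08},{"grip":0.09,"x":-0.012,"y":0.075,"z":0,"yaw":0.12},{"grip":0.09,"x":-0.018,"y":0.108,"z":0,"yaw":0.16},{"grip":0.09,"x":-0.023,"y":0.141,"z":0,"yaw":0.191}]' 35 >/dev/null
python3 -m crank '[{"grip":0.09,"x":0,"y":0.022,"z":0,"yaw":0},{"grip":0.09,"x":0,"y":0.04,"z":0.01,"yaw":0},{"grip":0.09,"x":0,"y":0.046,"z":0.025,"yaw":0},{"grip":0.09,"x":0,"y":0.047,"z":0.04,"yaw":0},{"grip":0.09,"x":0,"y":0.047,"z":0.045,"yaw":0}]' >/dev/null
python3 -m crank '[{"grip":0.09,"x":0,"y":0,"z":0,"yaw":0},{"grip":0.09,"x":0,"y":0,"z":0,"yaw":0},{"grip":0.09,"x":0,"y":0,"z":0,"yaw":0},{"grip":0.09,"x":0,"y":0,"z":0,"yaw":0},{"grip":0.09,"x":0,"y":0,"z":0,"yaw":0}]' >/dev/null
python3 go.py 488.2,-101.5,36,-9.8
```

```text
t 50.3 at [ 486.8 -101.8   96.4] rot [1.8e+02 1.0e-01 1.7e+02] q6 -93 w 89.7 f [ 0.3 -0.3  0.9] gf 0.0
  to [488.2, -101.5, 36.0, -9.8] shift [-0.0012  0.0006  0.0604] yaw -0.004 (-0 deg) q6-> -93
```

```bash

python3 -m crank '[{"grip":0.09,"x":-0.001,"y":0.0006,"z":0.012,"yaw":-0.004},{"grip":0.09,"x":-0.001,"y":0.0006,"z":0.028,"yaw":-0.004},{"grip":0.09,"x":-0.001,"y":0.0006,"z":0.044,"yaw":-0.004},{"grip":0.09,"x":-0.001,"y":0.0006,"z":0.054,"yaw":-0.004},{"grip":0.09,"x":-0.001,"y":0.0006,"z":0.059,"yaw":-0.004}]' >/dev/null
python3 -m crank '[{"grip":0.09,"x":0,"y":0,"z":0,"yaw":0},{"grip":0.09,"x":0,"y":0,"z":0,"yaw":0},{"grip":0.09,"x":0,"y":0,"z":0,"yaw":0},{"grip":0.03,"x":0,"y":0,"z":0,"yaw":0},{"grip":0.03,"x":0,"y":0,"z":0,"yaw":0}]' >/dev/null
python3 go.py 488.2,-101.5,36,-9.8
python3 -m crank '[{"grip":0.03,"x":0,"y":0,"z":0,"yaw":0},{"grip":0.03,"x":0,"y":0,"z":0,"yaw":0},{"grip":0.03,"x":0,"y":0,"z":0,"yaw":0},{"grip":0.03,"x":0,"y":0,"z":0,"yaw":0},{"grip":0.03,"x":0,"y":0,"z":0,"yaw":0}]' >/dev/null
python3 -m crank '[{"grip":0.03,"x":0,"y":0,"z":0,"yaw":0},{"grip":0.03,"x":0,"y":0,"z":0,"yaw":0},{"grip":0.03,"x":0,"y":0,"z":0,"yaw":0},{"grip":0.03,"x":0,"y":0,"z":0,"yaw":0},{"grip":0.03,"x":0,"y":0,"z":0,"yaw":0}]'
```

```text
t 51.1 at [ 488.  -101.1   37.4] rot [1.800e+02 1.000e-01 1.702e+02] q6 -93 w 79.6 f [-0.3  0.8 -0. ] gf 0.0
  to [488.2, -101.5, 36.0, -9.8] shift [-0.0003 -0.0003  0.0014] yaw 0.000 (0 deg) q6-> -93
time_s: 51.93
ee_pos: [487.6, -100.9, 36.7]
ee_rot: [180.0, 0.0, 170.2]
force: [0.2, 1.1, -0.2]
gripper_width: 39.9
gripper_force: 35.0
```

```bash

python3 -m crank '[{"grip":0.03,"x":0,"y":0,"z":-0.003,"yaw":0},{"grip":0.03,"x":0,"y":0,"z":-0.008,"yaw":0},{"grip":0.03,"x":0,"y":0,"z":-0.014,"yaw":0},{"grip":0.03,"x":0,"y":0,"z":-0.018,"yaw":0},{"grip":0.03,"x":0,"y":0,"z":-0.02,"yaw":0}]' >/dev/null
python3 -m crank '[{"grip":0.03,"x":0.004,"y":0.0025,"z":0,"yaw":0},{"grip":0.03,"x":0.012,"y":0.006,"z":0,"yaw":0},{"grip":0.03,"x":0.019,"y":0.009,"z":0,"yaw":0},{"grip":0.03,"x":0.0225,"y":0.0105,"z":0,"yaw":0},{"grip":0.03,"x":0.0225,"y":0.0105,"z":0,"yaw":0}]' >/dev/null
python3 -m crank '[{"grip":0.03,"x":0,"y":0,"z":0,"yaw":0},{"grip":0.03,"x":0,"y":0,"z":0,"yaw":0},{"grip":0.03,"x":0,"y":0,"z":0,"yaw":0},{"grip":0.03,"x":0,"y":0,"z":0,"yaw":0},{"grip":0.03,"x":0,"y":0,"z":0,"yaw":0}]' >/dev/null
python3 go.py 462.6,-86.1,37,-9.7
```

```text
t 53.2 at [467.4 -87.   56.7] rot [180.    0.  170.2] q6 -92 w 39.8 f [ 0.2  0.2 -4.4] gf 35.0
  to [462.6, -86.1, 37.0, -9.7] shift [0.0048 0.0001 0.0197] yaw -0.002 (-0 deg) q6-> -92
```

```bash

python3 -m crank '[{"grip":0.03,"x":0.002,"y":0,"z":0.003,"yaw":0},{"grip":0.03,"x":0.0045,"y":0,"z":0.008,"yaw":0},{"grip":0.03,"x":0.0048,"y":0,"z":0.012,"yaw":0},{"grip":0.03,"x":0.0048,"y":0,"z":0.015,"yaw":0},{"grip":0.03,"x":0.0048,"y":0,"z":0.0165,"yaw":0}]' >/dev/null
python3 -m crank '[{"grip":0.03,"x":0,"y":0,"z":0,"yaw":0},{"grip":0.03,"x":0,"y":0,"z":0,"yaw":0},{"grip":0.03,"x":0,"y":0,"z":0.001,"yaw":0},{"grip":0.03,"x":0,"y":0,"z":0.002,"yaw":0},{"grip":0.03,"x":0,"y":0,"z":0.003,"yaw":0}]'
python3 -m crank '[{"grip":0.03,"x":0,"y":0,"z":0.0005,"yaw":0},{"grip":0.03,"x":0,"y":0,"z":0.0005,"yaw":0},{"grip":0.03,"x":0,"y":0,"z":0.0005,"yaw":0},{"grip":0.03,"x":0,"y":0,"z":0.0005,"yaw":0},{"grip":0.03,"x":0,"y":0,"z":0.0005,"yaw":0}]'
```

```text
time_s: 54.02
ee_pos: [462.5, -86.0, 37.3]
ee_rot: [180.0, 0.0, 170.2]
force: [0.4, 0.7, -4.1]
gripper_width: 39.8
gripper_force: 35.0
time_s: 54.43
ee_pos: [462.4, -86.0, 36.7]
ee_rot: [180.0, 0.0, 170.2]
force: [0.1, -0.1, -4.0]
gripper_width: 39.7
gripper_force: 35.0
```

```bash

python3 -m crank '[{"grip":0.03,"x":0,"y":0,"z":0.0005,"yaw":0},{"grip":0.03,"x":0,"y":0,"z":0.001,"yaw":0},{"grip":0.03,"x":0,"y":0,"z":0.001,"yaw":0},{"grip":0.03,"x":0,"y":0,"z":0.001,"yaw":0},{"grip":0.03,"x":0,"y":0,"z":0.001,"yaw":0}]'|grep -A1 -E "pos|force:"
python3 -m crank '[{"grip":0.07,"x":0,"y":0,"z":0,"yaw":0},{"grip":0.07,"x":0,"y":0,"z":0,"yaw":0},{"grip":0.07,"x":0,"y":0,"z":0,"yaw":0},{"grip":0.07,"x":0,"y":0,"z":0,"yaw":0},{"grip":0.07,"x":0,"y":0,"z":0,"yaw":0}]' >/dev/null
python3 -m crank '[{"grip":0.07,"x":0,"y":0,"z":-0.02,"yaw":0},{"grip":0.07,"x":0,"y":0,"z":-0.05,"yaw":0},{"grip":0.07,"x":0,"y":0,"z":-0.08,"yaw":0},{"grip":0.07,"x":0,"y":0,"z":-0.1,"yaw":0},{"grip":0.07,"x":0,"y":0,"z":-0.11,"yaw":0}]' >/dev/null
python3 -m crank '[{"grip":0.0,"x":0.005,"y":0.015,"z":0,"yaw":0},{"grip":0.0,"x":0.018,"y":0.05,"z":0,"yaw":0},{"grip":0.0,"x":0.031,"y":0.085,"z":0,"yaw":0},{"grip":0.0,"x":0.044,"y":0.12,"z":0,"yaw":0},{"grip":0.0,"x":0.057,"y":0.155,"z":0,"yaw":0}]' >/dev/null
python3 -m crank '[{"grip":0.0,"x":0.01,"y":0.03,"z":0,"yaw":0},{"grip":0.0,"x":0.02,"y":0.055,"z":0,"yaw":0},{"grip":0.0,"x":0.024,"y":0.065,"z":0,"yaw":0},{"grip":0.0,"x":0.024,"y":0.065,"z":0,"yaw":0},{"grip":0.0,"x":0.024,"y":0.065,"z":0,"yaw":0}]' >/dev/null
cat >chk.py <<'E'
from h import *
for n in('top','side'): cv2.imwrite(f'raw_{n}1.png',grab_frame(n)[:,:,::-1])
for n in("top","side"):
    f=cv2.imread(f"raw_{n}1.png");h=cv2.cvtColor(f,cv2.COLOR_BGR2HSV).astype(int);H,S,V=h[...,0],h[...,1],h[...,2]
    for c in blobs(n,(S>80)&(H<25)&(V>(120 if n=="top" else 165)),200): print(n,"plate33",rect(n,c,33),"at 11",rect(n,c,11)[[0,1,4]])
E
python3 chk.py; python3 blk.py;python3 go.py 390,304.5,110,-10
python3 - <<'E'
from h import *
# button in start pictures (unobstructed)
P=[]
for n,(u,w) in(("top",(117,284)),("side",(131,161))):
    f=cv2.imread(f"raw_{n}0.png");h=cv2.cvtColor(f,cv2.COLOR_BGR2HSV).astype(int);S,V=h[...,1],h[...,2]
    k=np.zeros(V.shape,bool);k[w-12:w+12,u-12:u+12]=1
    c=max(blobs(n,(S<30)&(V>(150 if n=="top" else 205))&k,20),key=cv2.contourArea);m=mid(c);P.append(m);print(n,m,rect(n,c,56))
print(tri(*P))
E
```

```text
ee_pos: [462.4, -86.0, 36.7]
ee_rot: [180.0, 0.0, 170.2]
force: [-3.1, -0.1, 6.9]
gripper_width: 40.2
gripper_force: 35.0
top plate33 [473.  103.5  86.9  66.  -88.8] at 11 [473.4 105.4 -88.8]
top plate33 [ 459.6 -290.5  109.1   63.2    1.5] at 11 [ 459.7 -297.8    1.5]
top plate33 [463.5 -83.5 106.1  61.4  -9.5] at 11 [463.7 -86.   -9.5]
top plate33 [608.5  66.8 110.2  64.1  -9.6] at 11 [612.   67.8  -9.6]
top plate33 [ 622.7 -251.   110.4   64.6    4.5] at 11 [ 626.6 -257.3    4.5]
top plate33 [623.1 -83.1 110.4  64.6   3.3] at 11 [627.  -85.6   3.3]
side plate33 [ 459.1 -289.8  109.6   62.5    0.7] at 11 [ 469.6 -280.2    0.7]
side plate33 [ 622.1 -251.9  108.4   64.2    3.4] at 11 [ 637.6 -241.     3.4]
side plate33 [ 452.2 -102.8  103.3   57.6  -10.9] at 11 [462.5 -87.4 -10.9]
side plate33 [623.  -83.6 108.2  62.5   2.5] at 11 [638.5 -67.6   2.5]
side plate33 [432.9  73.8 113.3  86.6   3.1] at 11 [442.6  94.7   3.1]
side plate33 [606.7  65.5 109.2  63.2  -9.9] at 11 [621.7  86.2  -9.9]
top block z51 [462.  -86.6  60.   36.4  -9.9] [290.  251.8]
top block z51 [462.2 -86.8  61.1  36.8  -9.9] [290.  251.7]
top block z51 [461.9 -86.9  60.7  36.4  -9.8] [290.1 251.8]
side block z51 [439.7 -64.4 123.3  60.4 -46.5] [220.  236.3]
side block z51 [ 434.4 -120.2  170.5  164.7  -35.5] [232.  254.5]
t 56.6 at [420.2 143.4 145.7] rot [-180.    -0.   170.2] q6 -63 w 0.8 f [0.2 0.1 0.2] gf 0.0
  to [390.0, 304.5, 110.0, -10.0] shift [0.0573 0.1536 0.0356] yaw 0.003 (0 deg) q6-> -63
top [116.25    283.75003] [391.1 308.3  23.1  22.6 -44. ]
side [130.5 152.5] [408.7 343.5  63.3  34.2 -22.8]
(array([393.6063615 , 299.43628821,  84.22086758]), np.float64(1.173910965994205))
```

Tray A's plate is now at (459.3,-290) and the block is centred on the spare plate at (462,-87). Next is the button.

```bash

python3 -m crank '[{"grip":0,"x":0.008,"y":0.022,"z":0,"yaw":0},{"grip":0,"x":0.022,"y":0.058,"z":0,"yaw":0},{"grip":0,"x":0.036,"y":0.096,"z":0.005,"yaw":0},{"grip":0,"x":0.05,"y":0.134,"z":0.015,"yaw":0},{"grip":0,"x":0.057,"y":0.154,"z":0.025,"yaw":0}]' >/dev/null
python3 -m crank '[{"grip":0,"x":0,"y":0,"z":0.01,"yaw":0},{"grip":0,"x":0,"y":0,"z":0.02,"yaw":0},{"grip":0,"x":0,"y":0,"z":0.025,"yaw":0},{"grip":0,"x":0,"y":0,"z":0.025,"yaw":0},{"grip":0,"x":0,"y":0,"z":0.025,"yaw":0}]' >/dev/null
python3 go.py 390.3,305.5,76,-10
python3 - <<'E'
from h import *
f=grab_frame("side")[:,:,::-1].copy()
cv2.imwrite("pics/b.png",cv2.resize(f[80:200,70:210],None,fx=4,fy=4,interpolation=2))
E
```

```text
t 57.5 at [390.4 304.5  95.6] rot [-180.    -0.   170.1] q6 -43 w 0.6 f [-0.7 -0.1  0.4] gf 0.0
  to [390.3, 305.5, 76.0, -10.0] shift [0.0002 0.001  0.0196] yaw 0.002 (0 deg) q6-> -43
```

View pics/b.png

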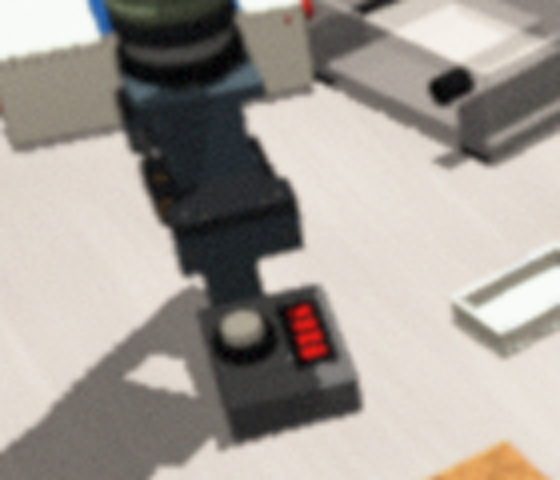

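The fingertips hang just above the button, which is at about (242,325) in the crop. Pressing.

```bash

python3 -m crank '[{"grip":0,"x":0,"y":0,"z":0.008,"yaw":0},{"grip":0,"x":0,"y":0,"z":0.016,"yaw":0},{"grip":0,"x":0,"y":0,"z":0.022,"yaw":0},{"grip":0,"x":0,"y":0,"z":0.025,"yaw":0},{"grip":0,"x":0,"y":0,"z":0.027,"yaw":0}]'
python3 -m crank '[{"grip":0,"x":0,"y":0,"z":0.001,"yaw":0},{"grip":0,"x":0,"y":0,"z":0.002,"yaw":0},{"grip":0,"x":0,"y":0,"z":0.003,"yaw":0},{"grip":0,"x":0,"y":0,"z":0.004,"yaw":0},{"grip":0,"x":0,"y":0,"z":0.0045,"yaw":0}]'
```

```text
time_s: 57.92
ee_pos: [389.5, 305.4, 68.1]
ee_rot: [-179.9, -0.1, 170.2]
force: [0.6, -1.8, 2.5]
gripper_width: 0.1
gripper_force: 1.3
time_s: 58.33
ee_pos: [389.7, 305.7, 64.3]
ee_rot: [-180.0, -0.0, 170.2]
force: [-2.8, -2.5, 3.9]
gripper_width: 0.4
gripper_force: 2.4
```

```bash

python3 -m crank '[{"grip":0,"x":0,"y":0,"z":0.0005,"yaw":0},{"grip":0,"x":0,"y":0,"z":0.001,"yaw":0},{"grip":0,"x":0,"y":0,"z":0.0015,"yaw":0},{"grip":0,"x":0,"y":0,"z":0.002,"yaw":0},{"grip":0,"x":0,"y":0,"z":0.002,"yaw":0}]'
```

```text
time_s: 58.75
ee_pos: [389.7, 305.8, 64.1]
ee_rot: [-180.0, -0.0, 170.2]
force: [-4.8, -4.9, 18.6]
gripper_width: 0.5
gripper_force: 9.0
```

The button is on its stop: the height held at 64.1 mm while the force rose to 18.6 N. I'll retreat and do a last check.

```bash

python3 -m crank '[{"grip":0,"x":0,"y":0,"z":-0.01,"yaw":0},{"grip":0,"x":0,"y":0,"z":-0.03,"yaw":0},{"grip":0,"x":0,"y":0,"z":-0.06,"yaw":0},{"grip":0,"x":0,"y":0,"z":-0.09,"yaw":0},{"grip":0,"x":0,"y":0,"z":-0.1,"yaw":0}]' >/dev/null
python3 -m crank '[{"grip":0,"x":0,"y":0,"z":0,"yaw":0},{"grip":0,"x":0,"y":0,"z":0,"yaw":0},{"grip":0,"x":0,"y":0,"z":0,"yaw":0},{"grip":0,"x":0,"y":0,"z":0,"yaw":0},{"grip":0,"x":0,"y":0,"z":0,"yaw":0}]' |head -2
python3 chk.py | grep top; python3 blk.py | grep top; python3 - <<'E'
import cv2,numpy as np
a=cv2.imread('raw_top1.png')[100:300,80:410];b=cv2.imread('raw_side1.png')[120:340,80:410]
cv2.imwrite('pics/fin.png',cv2.resize(np.vstack([a,b]),None,fx=1.4,fy=1.4,interpolation=2))
E
```

```text
time_s: 59.58
ee_pos: [389.4, 305.5, 160.8]
top plate33 [447.7 101.8 114.7  86.1   4. ] at 11 [447.5 103.6   4. ]
top plate33 [ 459.6 -290.4  108.9   63.     1.5] at 11 [ 459.7 -297.7    1.5]
top plate33 [463.5 -83.6 106.2  61.2  -9.8] at 11 [463.7 -86.1  -9.8]
top plate33 [608.3  66.9 110.6  63.9  -9.6] at 11 [611.8  67.9  -9.6]
top plate33 [ 622.7 -251.8  110.3   62.8    4.1] at 11 [ 626.5 -258.2    4.1]
top plate33 [623.1 -83.1 110.6  64.6   3.3] at 11 [626.9 -85.6   3.3]
top block z51 [462.  -86.6  60.   36.4  -9.9] [290.  251.8]
top block z51 [462.2 -86.7  61.   37.   -9.5] [290.1 251.8]
top block z51 [462.  -87.   61.   36.2 -10.3] [290.1 251.8]
```

View pics/fin.png

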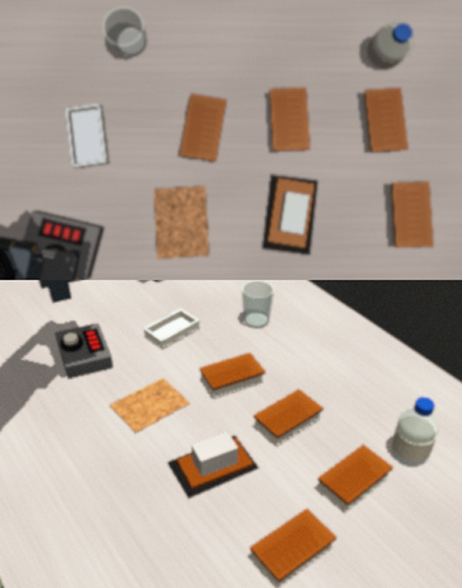

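The last picture shows four covered trays, the empty one open, and the block in the middle of the spare plate at (295,213). The bottle and beaker are untouched.

```bash
python3 -c "
from workcell import *
print(job_done())"
```

```text
the job is handed in; nothing more can be done
None
```

I handed the job in at about 60 s: all four combed trays are covered, the empty one is open, the block is back on the one spare plate after being knocked aside once and re-laid, and the start button was pressed to its stop last.

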